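Weigh two engine heads and lock the heavier into the holder

ROBOT

A 6-joint arm with a two-finger parallel gripper is mounted at the origin on the work surface. World frame = base frame: x ahead of the robot, y to its left, z up, the work surface at z = 0. Lengths are in mm, angles in rad, forces in N, time in s.
With the tool pointing down it reaches from about 325 to 850 mm from the base axis. Payload 4.4 kg.
Tool frame: the origin (TCP) lies on the centre line of the jaws, within the pads' length; the fingertips stand env.tips_ahead ahead of it and the grasp point (between the pads) lies 3 mm ahead of it (env.tips_ahead is the distance from the TCP to the fingertips, in mm); z points along the fingers, y is the line along which they close (so a half turn about z gives the same grasp; the last joint's range is limited). The gripper opens to 94 mm and grips with 3 to 60 N. Pads are 16 mm wide; open, the fingers measure 119 mm over their backs; the gripper's body (75 mm by 177 mm) begins 78 mm behind the grasp point.
Start: joints at [-1.339, 0.207, 1.542, -0, 1.393, -0.15], TCP at [214.228, -533.604, 227.447] pointing down, gripper open.
Joint ranges: [-2.73, 2.73], [-0.86, 2.22], [0.23, 2.46], [-1.11, 4.25], [0.08, 2.63], [-2.82, 2.82]. Speed limits (rad/s): [2.79, 2.79, 3.14, 3.14, 3.14, 3.14].

INTERFACE

Orientations are given as a rotation vector (axis times angle).
In Python, from cell import env gives the robot as it stands.
- The arm moves only by the tool servo_tool, never from a script. Its argument "plan" is a list of rows, each a list of 2 entries, a list of its own where there are three numbers: the shift along the tool's x, y, z normalised to -1 to 1, where 1 is 60 cm, then the turn, a rotation vector about the tool's x, y, z normalised to -1 to 1, where 1 is 90 degrees. A call has 1 to 5 rows; each row is the pose to reach, as a shift and turn from the pose commanded when the call began, along the tool's axes at that moment; what a row does not reach only later rows make up. A row lasts 1/10 s, in which the tool goes at most 50 mm and 8.59 degrees, less where a joint would pass 70% of its speed; a pose out of reach is approached as far as the arm can. A call with a number of a shift or a turn outside -1 to 1 is refused whole. A call with a gripper value outside its range is refused whole. "hand" is the closure, from -1 (fully open) to 1 (shut), set as the call begins (left out, the last holds). The fingers move at their own pace and stop on an object; the grip force is fixed at half the most. Time passes only in rows, so rows that repeat a pose let the fingers close. It gives the time, the measured TCP pose, the force, the opening and the grip force at its end, in the units of the state.
- env.sense(): the state, without advancing time (a new reading comes with each control period).
- env.grab_frame(name): name is "scene" or "top" or "wrist"; returns a dict with "image" (420x560x3 uint8, blue, green, red), "intrinsics" (3x3 intrinsics, pixels), "dist_coeffs" ([k1, k2, p1, p2, k3] as OpenCV has them; the pictures are not rectified), "R" (3x3) and "t" (3): a world point X has camera coordinates R X + t; the wrist camera has in their place "tool_from_camera" (4x4, takes a point from camera to tool coordinates, whose origin is the TCP and whose axes are the flange's). Camera axes: x right, y down, z forward; pixel columns grow to the right and rows downward; lengths in mm; the calibration is good to about 2 mm. A picture is of the moment at which its call begins: read the wrist's pose just before it. There is no depth.
- env.close_job(): hands the job in; it is judged then, once.
The state is a dict: "clock": time; "joint_positions": joint angles; "joint_velocities": joint speeds; "joint_torque": joint torques, N m; "position": TCP position; "ee_rot": TCP orientation; "wrist_force": force on the tool from outside, world axes, zero at the start; "wrist_torque": the same for the moment, N m; "gripper_width": finger opening in mm; "grasp_force": force on a finger pad.
Only numpy, scipy, OpenCV 4.12 (cv2) and the standard library are available. Lean on these libraries where they do the work, as an engineer would, in place of code of your own. Each camera call takes 0.05 s, during which the arm holds its last target. There are 200 camera calls.

TASK

Set the two look-alike engine heads on opposite pans of the balance, let go and let it settle to see which is heavier. Then take the heavier one, push it down into the twist-lock holder against its spring, feeling for the depth and without forcing it, and give it a quarter turn so that its ears are caught under both hooks when you let go. Leave the lighter one on its pan, press gently on the balance, and do not disturb the other things.

Things in the scene. Friction and masses are not known exactly. Their poses are not given: they have to be found in the camera images.
- head_k: Finned aluminium engine head, one of two that look alike; one weighs at least a quarter more than the other (80 to 160 g). Origin: centre of its underside, z up. At the bottom two mounting ears form a bar 56 long (its x) by 12 wide (its y) by 6 high (z 0 to 6); above them a round neck 27 across, up to z 18. Starts upright on the mat, ears roughly along world y. A half turn makes no difference.
- head_k_fins (a point): Middle of that head's fin block, 33 mm above its underside; block 40 (head x) by 32 (head y) by 30 high (z 18 to 48 of the head). Grip it on the two flat sides 32 mm apart, which face the head's +y and -y. A small brass plug stands on top, up to z 57.
- head_p: The other engine head, of the same looks and size. Origin: centre of its underside, z up. At the bottom two mounting ears form a bar 56 long (its x) by 12 wide (its y) by 6 high (z 0 to 6); above them a round neck 27 across, up to z 18. Starts upright on the mat, ears roughly along world y. A half turn makes no difference.
- head_p_fins (a point): Middle of that head's fin block, 33 mm above its underside; block 40 (head x) by 32 (head y) by 30 high (z 18 to 48 of the head). Grip it on the two flat sides 32 mm apart, which face the head's +y and -y. A small brass plug stands on top, up to z 57.
- beam (a joint): Angle of the balance beam: 0 level; positive = left (green) pan down and right (yellow) pan up, negative = the reverse. Stops at +0.1 and -0.1 rad. Damped: after loading it takes up to two seconds to come to rest. A difference of 15 g drives it fully to its stop.
- balance_base (a point): Centre of the underside of the balance's blue base (110 x 250 mm, fixed, 16 high, column to 65 high). Its arms run along its y, pans 220 mm apart. The balance is delicate: nothing may press on it with more than 15 N.
- pan_left (a point): Centre of the floor of the green pan, on the balance's +y arm. Round dish, 88 mm across the rim, floor 74 across, rim 5 mm high. Floor 85 mm above the cart when level, 11 mm lower or higher at the stops. It always stays horizontal and gives way to a light touch until it meets its stop.
- pan_right (a point): The same for the yellow pan on the balance's -y arm.
- holder: Twist-lock holder: steel plate 110 x 100 mm fixed to the cart; origin: centre of its underside, z up. It carries a red carriage with two hooks and a sprung brass plunger on the axis. The carriage's height was left anywhere in a 30 mm range and is not measured: feel for it. Plunger damped (60 N per m/s): push slowly. Never load the holder with over 24 N.
- slot_side (a point): Point on the holder's plate 40 mm from its axis towards its +y: the slot between the hooks, 38 mm wide, runs this way, and a head enters with its ears along it. The plunger's free top (22 mm across) is 52 mm (carriage lowest) to 82 mm (highest) above the holder's origin, level with the hooks' undersides. It resists with 4 N at once, 9 N at its hard stop 10 mm down.
- hook_side (a point): Point on the plate 40 mm from its axis towards its +x; hooks at +x and -x, 44 wide, overhangs 5 thick from 19 to 33 mm off the axis. With the plunger pushed 7 to 9 mm down, a quarter turn either way brings the ears under both hooks; let go, the plunger lifts the head 1 to 3 mm and clamps them. Fingertips 20 mm or more above the head's underside clear the hooks.
- wrench: Chrome four-way cross wrench, 105 mm across, 15 high, lying; a bystander.
- coupler: Brass exhaust coupler, a tube 28 mm in diameter, 30 high, upright; a bystander.
- filter: Black rubber air filter with a red cap, 48 mm in diameter, 54 high; a bystander.
- plug_tin: Yellow tin, 44 mm in diameter, 50 high; a bystander.
- driver: Screwdriver lying, 160 mm long; a bystander.
- igniter: Red glow igniter, 24 mm in diameter, 137 long, hanging from a hook on a steel rail stand 230 mm high; origin at its hanging point; a bystander.
Mind the look-alikes: they are no part of the job. What is shaped like the head_p but brown or turquoise is not meant. Leave any turquoise look-alike of the head_k alone.

How it is judged (in metres and radians):
On the way, in this order (a step that is already met when the one before it is completed fails the run):
1. both heads rest on opposite pans, let go, and the beam has come to rest down on the heavier side (contact force between the fingers and head_k below 0.05 N and contact force between the fingers and head_p below 0.05 N and linear speed of each of head_p, head_k below 0.02 m/s and ((horizontal distance between head_p and pan_left below 0.02 m and z of head_p in the frame of pan_left between -0.004 and 0.006 m and horizontal distance between head_k and pan_right below 0.02 m and z of head_k in the frame of pan_right between -0.004 and 0.006 m and value of joint beam above 0.06 rad) or (horizontal distance between head_p and pan_right below 0.02 m and z of head_p in the frame of pan_right between -0.004 and 0.006 m and horizontal distance between head_k and pan_left below 0.02 m and z of head_k in the frame of pan_left between -0.004 and 0.006 m and value of joint beam below -0.06 rad))), for 0.3 s.
2. the heavier head is locked in the holder, let go (horizontal distance between head_p and holder below 0.006 m and angle between the x axis of head_p and the x axis of holder, either way round below 0.5 rad and angle between head_p's own z axis and vertical below 0.1 rad and contact force between head_p and holder above 3.5 N and contact force between the fingers and head_p below 0.05 N and linear speed of head_p below 0.02 m/s), for 0.3 s.
At the end, for the whole second after the job is handed in: The heavier head stands upright in the holder within 6 mm of its axis, its ears within 0.5 rad of the holder's x axis and clamped between plunger and hooks (contact force of 3.5 N or more); the lighter head rests on one of the pans within 20 mm of its centre; both are let go and at rest (all of step 2 and ((horizontal distance between head_k and pan_left below 0.02 m and z of head_k in the frame of pan_left between -0.004 and 0.006 m) or (horizontal distance between head_k and pan_right below 0.02 m and z of head_k in the frame of pan_right between -0.004 and 0.006 m)) and contact force between the fingers and head_k below 0.05 N and linear speed of head_k below 0.02 m/s); the robot touches nothing.
It fails at once if the balance is loaded with more than 15 N (contact force between anything else and balance above 15 N).
It fails at once if the holder is loaded with more than 24 N (contact force between anything else and holder above 24 N).
It fails at once if a bystander is moved by more than 30 mm (distance of any of wrench, coupler, filter, plug_tin, driver from where it was at the start of the episode above 0.03 m or angle between igniter's own z axis and vertical above 0.35 rad).
It also fails if it takes over 72 s, if anything falls off the work surface, if the arm or the gripper's body presses on something with over 40 N, if the wrist force passes 120 N, or if a joint passes its speed limit or range.

## Working session

There is one attempt and no reset: what is moved stays moved. The work goes in short steps, Python scripts to look and compute and a tool call to move; the robot and the scene stay as the last step left them, time stands still between calls to the robot, and variables do not carry over. Pictures are saved under pics/ and viewed, at most 10 in all, crops included, and the job is handed in when it is done.

Besides the shell and the picture viewer there is one more tool, called after ">>>" by a JSON object that holds its "api" and its "payload", one argument or row to a line. servo_tool: Moves the arm, as the interface text tells. Its arguments: {"type":"object","properties":{"plan":{"type":"array"},"hand":{"type":"number"}},"required":["plan"]}

```bash
ls; mkdir -p pics; python3 - <<'E'
from cell import env
import cv2
s=env.sense()
for k,v in s.items(): print(k,v)
print(env.tips_ahead)
for n in ("scene","top"):
    f=env.grab_frame(n); cv2.imwrite(f"pics/{n}0.png",f["image"])
    print(n,f["intrinsics"],f["dist_coeffs"],f["R"],f["t"])
f=env.grab_frame("wrist");cv2.imwrite("pics/wrist0.png",f["image"]);print(f["tool_from_camera"],f["intrinsics"])
E
```

```text
pics
clock 0.0
joint_positions [-1.33950980e+00  2.07370686e-01  1.54289410e+00 -4.07936236e-05
  1.39352736e+00 -1.50499545e-01]
joint_velocities [ 3.38915249e-04  1.74148964e-03  9.71421708e-04 -3.03938173e-05
  2.11397711e-04  6.99449301e-04]
joint_torque [-1.21797424e-03 -3.70878410e+01 -2.81418228e+01  6.96531124e-02
  3.61829333e-02 -1.64272710e-04]
position [ 214.03836535 -532.87904627  226.34716197]
ee_rot [-3.08236785e+00 -5.95667032e-01  2.02388865e-04]
wrist_force [-0.71791495  0.42124803 -0.27337674]
wrist_torque [0.04016666 0.00178843 0.01617459]
grasp_force 0.0
gripper_width 93.97300198742225
22.0
scene [[509.1853762    0.         280.49076227]
 [  0.         509.1853762  214.42070293]
 [  0.           0.           1.        ]] [0.01761938 0.         0.         0.         0.        ] [[ 0.38216652  0.92407875 -0.00521703]
 [ 0.64387681 -0.27032591 -0.71578388]
 [-0.66285097  0.27018951 -0.69830239]] [-188.93041243 -252.76014422 1705.08562852]
top [[466.77509479   0.         279.83020157]
 [  0.         466.77509479 204.03303087]
 [  0.           0.           1.        ]] [0.04910123 0.         0.         0.         0.        ] [[-0.00137829 -0.99965725 -0.02614354]
 [-0.99742222  0.00324989 -0.07168237]
 [ 0.07174276  0.02597735 -0.99708483]] [  -4.38789359  582.51745431 1310.74416918]
[[-2.58150883e-04 -9.61457377e-01 -2.74953896e-01  8.15994705e+01]
 [ 9.99999932e-01 -3.20412899e-04  1.81530362e-04  7.07579701e-01]
 [-2.62632481e-04 -2.74953830e-01  9.61457395e-01 -1.57412667e+02]
 [ 0.00000000e+00  0.00000000e+00  0.00000000e+00  1.00000000e+00]] [[371.7189691    0.         280.47164293]
 [  0.         371.7189691  208.21166813]
 [  0.           0.           1.        ]]
```

View pics/scene0.png

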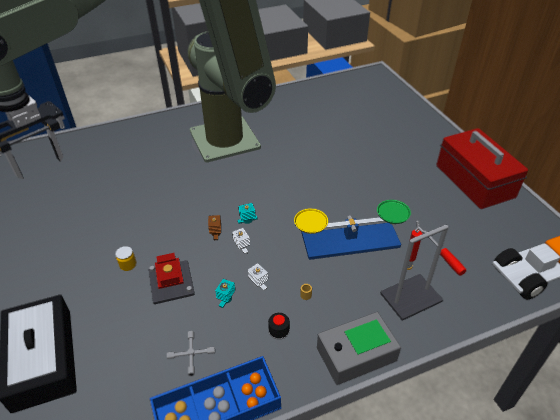

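View pics/top0.png

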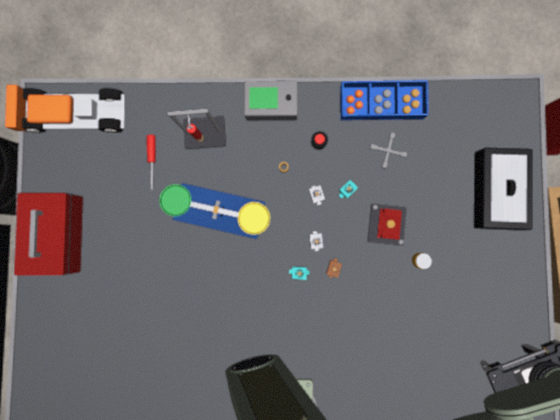

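Candidates in the top view are silver heads at (317,195) and (316,241), turquoise ones at (349,188) and (300,273), and a brown one at (335,268). By the description the two silver ones are wanted. The balance is at (216,209) with green pan (175,200) and yellow pan (254,217), and the holder is at (388,224).

```bash
cat > h.py <<'E'
from cell import env
import cv2, numpy as np
from scipy.spatial.transform import Rotation as Ro
def cam(name):
    s=env.sense(); f=env.grab_frame(name)
    if name=="wrist":
        T=np.eye(4); T[:3,:3]=Ro.from_rotvec(s["ee_rot"]).as_matrix(); T[:3,3]=s["position"]
        M=T@f["tool_from_camera"]; f["R"]=M[:3,:3].T; f["t"]=-M[:3,:3].T@M[:3,3]
    return f
def cast(f,uv,z):
    n=cv2.undistortPoints(np.float64(uv).reshape(-1,1,2),f["intrinsics"],np.array(f["dist_coeffs"])).reshape(-1,2)
    d=np.c_[n,np.ones(len(n))]@f["R"]; C=-f["R"].T@f["t"]
    return C+d*((z-C[2])/d[:,2])[:,None]
def proj(f,X):
    return cv2.projectPoints(np.float64(X).reshape(-1,1,3),cv2.Rodrigues(f["R"])[0],np.float64(f["t"]),f["intrinsics"],np.array(f["dist_coeffs"]))[0].reshape(-1,2)
def state():
    s=env.sense(); R=Ro.from_rotvec(s["ee_rot"]).as_matrix()
    print("t",round(s["clock"],2),"pos",s["position"].round(1) if hasattr(s["position"],"round") else s["position"],"toolx yaw",round(np.arctan2(R[1,0],R[0,0]),4),"zaxis",R[:,2].round(4),"F",np.round(s["wrist_force"],2),"w",round(s["gripper_width"],1))
    return s,R
E
python3 - <<'E'
from h import *
f=cam("top"); im=f["image"]; hsv=cv2.cvtColor(im,cv2.COLOR_BGR2HSV)
print("cam",-f["R"].T@f["t"])
for nm,uv,z in [("hA",(317,195),33),("hB",(316,241),33),("turq1",(349,188),33),("turq2",(300,273),33),("brown",(335,268),33),("holder",(390,224),60),("tin",(423,261),50),("filter",(319,140),54),("coup",(283,167),30),("wrench",(389,150),8),("stand",(205,130),0),("igrail",(190,112),230)]:
    print(nm,cast(f,[uv],z)[0].round(0))
for nm,lo,hi,z in [("yel",(24,150,120),(35,255,255),90),("green",(55,120,60),(85,255,255),90)]:
    m=cv2.inRange(hsv,lo,hi); n,l,st,c=cv2.connectedComponentsWithStats(m)
    for i in range(1,n):
        if st[i,4]>200: print(nm,st[i],c[i].round(1),cast(f,[c[i]],z)[0].round(1))
crop=cv2.resize(im[170:290,270:430],None,fx=5,fy=5,interpolation=cv2.INTER_CUBIC); cv2.imwrite("pics/c1.png",crop)
E
```

```text
cam [ 486.97339501  -40.3291591  1348.56463942]
hA [ 607. -111.   33.]
hB [ 477. -107.   33.]
turq1 [ 626. -201.   33.]
turq2 [388. -62.  33.]
brown [ 402. -160.   33.]
holder [ 524. -308.   60.]
tin [ 423. -397.   50.]
filter [ 759. -117.   54.]
coup [688. -15.  30.]
wrench [ 738. -320.    8.]
stand [803. 214.   0.]
igrail [793. 208. 230.]
green [250  88  27  20 539] [263.   97.5] [870.8  38.2  90. ]
green [160 185  31  31 761] [174.9 199.9] [589.8 277.4  90. ]
```

View pics/c1.png

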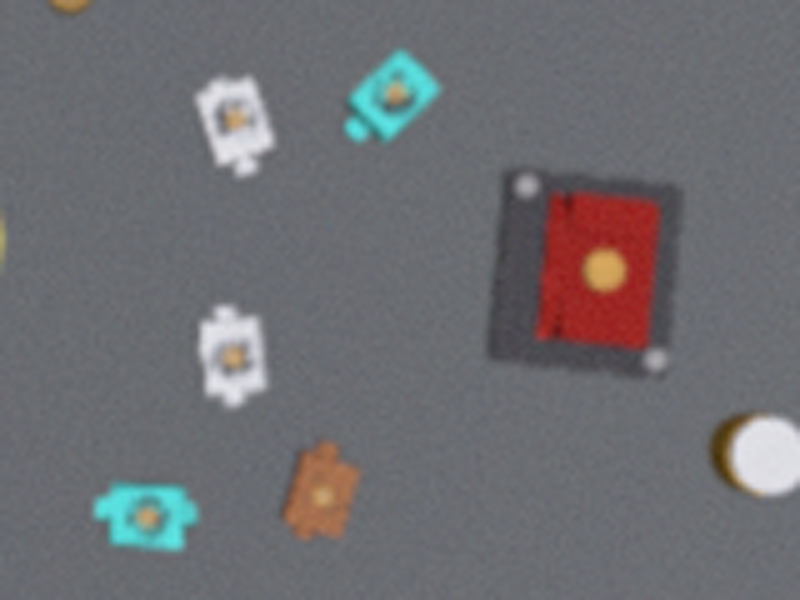

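The crop confirms two silver heads at crop (235,120) and (232,355), with ears along the image's vertical, i.e. world x. The turquoise and brown ones are separate. Next I move to a wrist view above them.

>>> {"api": "servo_tool", "payload": {
  "plan": [
    [[0.35,-0.187,-0.03],[0,0,0]],
    [[0.35,-0.187,-0.03],[0,0,0]],
    [[0.35,-0.187,-0.03],[0,0,0]],
    [[0.35,-0.187,-0.03],[0,0,0]],
    [[0.35,-0.187,-0.03],[0,0,0]]
  ],
  "hand": -1
}}

```text
clock: 0.7
position: [368.5, -348.9, 245.6]
ee_rot: [-3.084, -0.597, -0.001]
wrist_force: [0.4, -1.2, 0.6]
gripper_width: 93.8
grasp_force: 0.0
```

>>> {"api": "servo_tool", "payload": {
  "plan": [
    [[0.35,-0.187,-0.03],[0,0,0.243]],
    [[0.35,-0.187,-0.03],[0,0,0.243]],
    [[0.35,-0.187,-0.03],[0,0,0.243]],
    [[0.35,-0.187,-0.03],[0,0,0.243]],
    [[0.35,-0.187,-0.03],[0,0,0.243]]
  ]
}}

```text
clock: 1.2
position: [521.1, -167.3, 263.6]
ee_rot: [3.141, -0.0, 0.0]
wrist_force: [1.4, -0.4, 0.6]
gripper_width: 94.0
grasp_force: 0.0
```

>>> {"api": "servo_tool", "payload": {
  "plan": [
    [[0,0,0],[0,0,0]],
    [[0,0,0],[0,0,0]],
    [[0,0,0],[0,0,0]]
  ]
}}

```text
clock: 1.5
position: [519.5, -169.7, 263.0]
ee_rot: [3.141, -0.001, -0.002]
wrist_force: [0.1, 0.1, -0.4]
gripper_width: 93.9
grasp_force: 0.0
```

```bash
python3 - <<'E'
from h import *
state()
f=cam("wrist"); cv2.imwrite("pics/w1.png",f["image"]); np.savez("w1.npz",R=f["R"],t=f["t"],intrinsics=f["intrinsics"],dist_coeffs=f["dist_coeffs"])
E
```

```text
t 1.5 pos [ 519.5 -169.7  263. ] toolx yaw -0.0006 zaxis [-1.1e-03 -1.0e-04 -1.0e+00] F [ 0.06  0.1  -0.43] w 93.9
```

View pics/w1.png

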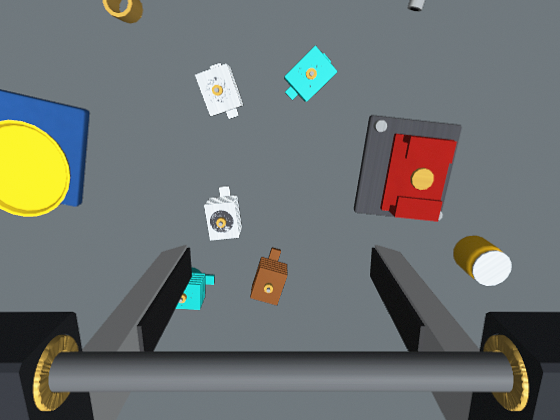

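Wrist view: heads' plugs at (217,90) and (221,223), plunger at (423,179), and the yellow pan partly visible at (20,168). I zoom for yaw.

```bash
python3 - <<'E'
from h import *
im=cv2.imread("pics/w1.png"); f=dict(np.load("w1.npz"))
c=lambda x,y,w,h,k:cv2.resize(im[y:y+h,x:x+w],None,fx=k,fy=k,interpolation=cv2.INTER_CUBIC)
out=np.zeros((600,800,3),np.uint8)
out[:300,:300]=c(185,50,60,60,5)[:300]; out[300:,:300]=c(190,180,60,60,5)
out[:480,300:]=c(350,105,125,120,4)
cv2.imwrite("pics/c2.png",out)
hsv=cv2.cvtColor(im,cv2.COLOR_BGR2HSV)
m=cv2.inRange(hsv,(12,90,100),(25,220,255)); n,l,st,ce=cv2.connectedComponentsWithStats(m)
for i in range(1,n):
    if st[i,4]>30: print(st[i],ce[i].round(1),[cast(f,[ce[i]],z)[0].round(1) for z in (52,57,67,82)])
E
```

```text
[103   0  40  23 588] [124.6   9.4] [array([680.1, -31.1,  52. ]), array([679.1, -33. ,  57. ]), array([676.9, -36.8,  67. ]), array([673.7, -42.4,  82. ])]
[306  69  10  10  66] [310.5  73.7] [array([ 626.2, -198. ,   52. ]), array([ 625.9, -197.6,   57. ]), array([ 625.2, -196.9,   67. ]), array([ 624.2, -195.7,   82. ])]
[212  85  11  10  73] [217.   89.6] [array([ 612.2, -110.1,   52. ]), array([ 612.1, -110.9,   57. ]), array([ 611.8, -112.5,   67. ]), array([ 611.3, -114.9,   82. ])]
[412 168  22  22 378] [422.3 178.6] [array([ 526.6, -312.7,   52. ]), array([ 527.6, -310.8,   57. ]), array([ 529.7, -306.9,   67. ]), array([ 532.7, -301.1,   82. ])]
[ 13 207  27   7  61] [ 25.8 210.9] [array([493.1,  92.4,  52. ]), array([494.6,  88.8,  57. ]), array([497.5,  81.7,  67. ]), array([501.9,  71. ,  82. ])]
[216 217  10  11  67] [220.7 221.9] [array([ 480.9, -107.6,   52. ]), array([ 482.5, -108.5,   57. ]), array([ 485.8, -110.1,   67. ]), array([ 490.7, -112.7,   82. ])]
[459 236  32  36 253] [472.6 247.2] [array([ 452.5, -373.6,   52. ]), array([ 454.5, -370.9,   57. ]), array([ 458.5, -365.3,   67. ]), array([ 464.6, -357. ,   82. ])]
[ 251  249   36   56 1250] [269.8 278.8] [array([ 415.6, -158.1,   52. ]), array([ 418.1, -158.3,   57. ]), array([ 423.2, -158.6,   67. ]), array([ 430.7, -159.1,   82. ])]
[  33  336   45   75 1304] [ 49.7 375.6] [array([290.7, 102.3,  52. ]), array([294.9,  98.6,  57. ]), array([303.3,  91.2,  67. ]), array([316. ,  80.1,  82. ])]
[509 344  20  67 426] [520.8 380.9] [array([ 282.8, -454.1,   52. ]), array([ 287.1, -450.3,   57. ]), array([ 295.8, -442.6,   67. ]), array([ 308.8, -431. ,   82. ])]
```

View pics/c2.png

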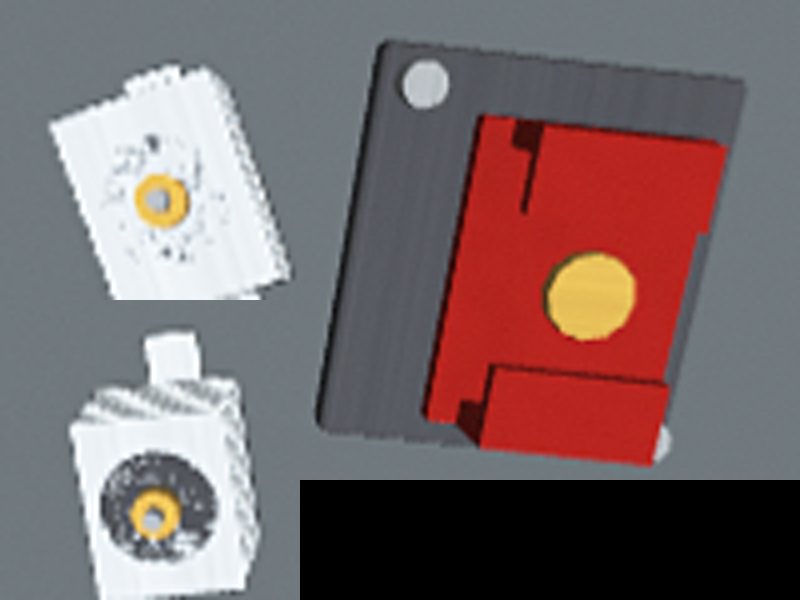

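```bash
python3 - <<'E'
from h import *
f=dict(np.load("w1.npz"))
A=lambda u,v:(185+u/5,50+v/5); B=lambda u,v:(190+u/5,180+(v-300)/5); H=lambda u,v:(350+(u-300)/4,105+v/4)
def ang(p,q,z):
    a,b=cast(f,[p,q],z); d=b-a; return np.degrees(np.arctan2(d[1],d[0])).round(1), np.hypot(*d[:2]).round(1)
print("A long",ang(A(118,300),A(50,125),48),"short",ang(A(205,68),A(50,125),48))
print("B long",ang(B(100,600),B(72,425),48),"short",ang(B(235,405),B(72,425),48))
print("plate left",ang(H(320,425),H(385,45),8),"top",ang(H(745,80),H(385,45),8),"hook",ang(H(668,383),H(495,368),70),"hook2",ang(H(725,145),H(540,125),70))
cs=cast(f,[H(385,45),H(745,80),H(320,425)],8); print(cs.round(1),((cs[1]+cs[2])/2).round(1))
E
```

```text
A long (np.float64(19.1), np.float64(33.8)) short (np.float64(108.7), np.float64(31.3))
B long (np.float64(5.5), np.float64(39.0)) short (np.float64(97.2), np.float64(34.3))
plate left (np.float64(-6.2), np.float64(107.3)) top (np.float64(84.5), np.float64(98.4)) hook (np.float64(84.9), np.float64(42.5)) hook2 (np.float64(83.9), np.float64(43.7))
[[ 586.  -267.7    8. ]
 [ 576.6 -365.6    8. ]
 [ 479.3 -256.     8. ]] [ 527.9 -310.8    8. ]
```

>>> {"api": "servo_tool", "payload": {
  "plan": [
    [[0.154,-0.098,0.255],[0,0,-0.211]],
    [[0.154,-0.098,0.255],[0,0,-0.211]],
    [[0.154,-0.098,0.255],[0,0,-0.211]],
    [[0.154,-0.098,0.255],[0,0,-0.211]],
    [[0.154,-0.098,0.255],[0,0,-0.211]]
  ],
  "hand": -0.3
}}

```text
clock: 2.05
position: [609.1, -109.3, 103.9]
ee_rot: [-3.093, -0.517, 0.016]
wrist_force: [-0.6, 0.2, -0.5]
gripper_width: 61.5
grasp_force: 0.0
```

>>> {"api": "servo_tool", "payload": {
  "plan": [
    [[0,0,0],[0,0,0]],
    [[0,0,0.05],[0,0,0]],
    [[0,0,0.05],[0,0,0]]
  ]
}}

```text
clock: 2.35
position: [610.5, -111.5, 79.9]
ee_rot: [-3.098, -0.515, 0.005]
wrist_force: [-1.4, -0.2, -0.7]
gripper_width: 61.2
grasp_force: 0.0
```

```bash
python3 - <<'E'
from h import *
state()
f=cam("wrist"); cv2.imwrite("pics/w2.png",f["image"]); im=f["image"]
hsv=cv2.cvtColor(im,cv2.COLOR_BGR2HSV)
m=cv2.inRange(hsv,(12,90,100),(25,220,255)); n,l,st,ce=cv2.connectedComponentsWithStats(m)
for i in range(1,n):
    if st[i,4]>30: print(st[i],ce[i].round(1),cast(f,[ce[i]],57)[0].round(1))
E
```

```text
t 2.35 pos [ 610.5 -111.5   79.9] toolx yaw 0.3294 zaxis [-3.1e-03  5.0e-04 -1.0e+00] F [-1.45 -0.2  -0.74] w 61.2
[ 129   19   67   61 2384] [160.6  49.5] [691.8 -27.6  57. ]
[268 247  19  19 222] [277.2 255.7] [ 614.1 -109.1   57. ]
[430 273  19  18 181] [438.1 280.6] [ 628.3 -194.9   57. ]
[133 336  15  17 163] [139.7 344.4] [538.  -53.2  57. ]
[117 344  21  67 651] [125.4 383. ] [509.7 -51.2  57. ]
[429 345  16  66 399] [438.7 381.6] [ 569.7 -223.1   57. ]
```

View pics/w2.png

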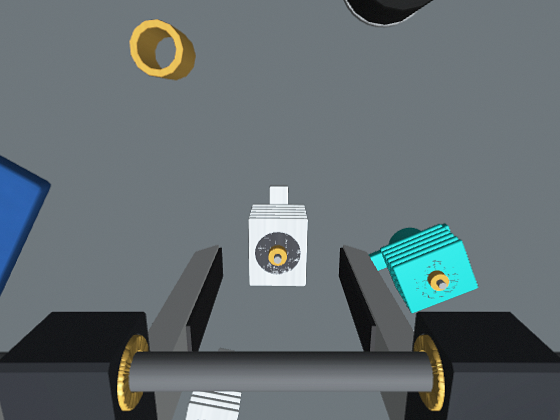

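The head sits centred between the fingers at (277,256), square to the jaws, and the turquoise one at (438,281) is clear of the right finger. Going down and gripping.

>>> {"api": "servo_tool", "payload": {
  "plan": [
    [[0.005,-0.001,0.062],[0,0,0]],
    [[0.005,-0.001,0.062],[0,0,0]],
    [[0.005,-0.001,0.062],[0,0,0]]
  ]
}}

```text
clock: 2.7
position: [615.3, -109.4, 44.7]
ee_rot: [3.098, 0.517, 0.001]
wrist_force: [-0.1, -0.6, 0.7]
gripper_width: 61.0
grasp_force: 0.0
```

>>> {"api": "servo_tool", "payload": {
  "plan": [
    [[0,0,0],[0,0,0]],
    [[0,0,0],[0,0,0]],
    [[0,0,0],[0,0,0]],
    [[0,0,0],[0,0,0]],
    [[0,0,0],[0,0,0]]
  ],
  "hand": 1
}}

```text
clock: 3.2
position: [615.8, -108.8, 44.1]
ee_rot: [3.098, 0.518, 0.002]
wrist_force: [-0.2, 0.5, 3.1]
gripper_width: 31.7
grasp_force: 30.0
```

>>> {"api": "servo_tool", "payload": {
  "plan": [
    [[0,0,-0.06],[0,0,0]],
    [[0,0,-0.15],[0,0,0]],
    [[0,0,-0.24],[0,0,0]],
    [[0,0,-0.24],[0,0,0]],
    [[0,0,-0.24],[0,0,0]]
  ]
}}

```text
clock: 3.7
position: [616.8, -109.2, 190.1]
ee_rot: [3.096, 0.518, 0.008]
wrist_force: [0.7, -0.6, -0.7]
gripper_width: 31.6
grasp_force: 30.0
```

```bash
python3 - <<'E'
from h import *
state()
f=cam("wrist"); cv2.imwrite("pics/w3.png",f["image"]); im=f["image"]
hsv=cv2.cvtColor(im,cv2.COLOR_BGR2HSV)
for nm,lo,hi in (("brass",(12,90,100),(25,220,255)),("yel",(26,150,120),(34,255,255)),("grn",(50,100,50),(85,255,255)),("blue",(100,120,50),(125,255,255))):
  m=cv2.inRange(hsv,lo,hi); n,l,st,ce=cv2.connectedComponentsWithStats(m)
  for i in range(1,n):
    if st[i,4]>100: print(nm,st[i],ce[i].round(1),cast(f,[ce[i]],88)[0].round(1))
E
```

```text
t 3.7 pos [ 616.8 -109.2  190.1] toolx yaw 0.3317 zaxis [ 0.0053 -0.0018 -1.    ] F [ 0.72 -0.6  -0.71] w 31.6
brass [184  59  39  37 776] [202.3  77.4] [692.7 -29.6  88. ]
brass [ 14 270  59  19 180] [ 42.8 282.2] [510.1  45.2  88. ]
brass [270 290  22  21 275] [280.5 299.1] [ 555.1 -131.5   88. ]
brass [192 336  19  75 538] [198.7 375.5] [466.5 -90.4  88. ]
brass [360 365  10  46 249] [365.9 389. ] [ 498.8 -226.7   88. ]
brass [231 391  48  29 966] [255.5 406.2] [ 452.1 -144.4   88. ]
yel [   0  180   85  112 7390] [ 37.2 235.8] [546.5  55.3  88. ]
blue [499   0  61  25 775] [538.8   7.8] [ 801.2 -218.6   88. ]
blue [   0   97  121  141 7714] [ 53.9 162. ] [605.   52.9  88. ]
```

View pics/w3.png

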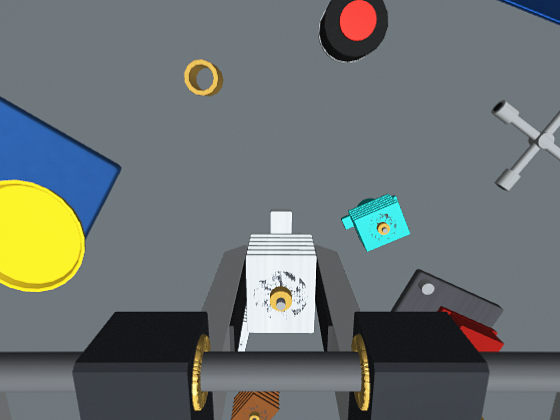

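The head is held with its plug at (280,299). The yellow pan's rim is at the left, centred near (28,236). I fit the pans from the top view and this one.

```bash
cat >> h.py <<'E'
def ell(f,lo,hi,z,amin=300):
    """fit ellipses to coloured blobs; world centre at height z and size"""
    m=cv2.inRange(cv2.cvtColor(f["image"],cv2.COLOR_BGR2HSV),lo,hi); out=[]
    for c in cv2.findContours(m,cv2.RETR_EXTERNAL,cv2.CHAIN_APPROX_NONE)[0]:
        if cv2.contourArea(c)<amin: continue
        p=c.reshape(-1,2); p=p[(p>1).all(1)&(p[:,0]<558)&(p[:,1]<418)]
        if len(p)<10: continue
        P=cast(f,p,z)[:,:2]; q=np.linalg.lstsq(np.c_[2*P,np.ones(len(P))],(P**2).sum(1),rcond=None)[0]
        r=np.sqrt(q[2]+q[:2]@q[:2]); out.append((q[:2].round(1),r.round(1),np.abs(np.hypot(*(P-q[:2]).T)-r).max().round(1)))
    return out
Y=((25,120,100),(36,255,255)); G=((50,120,50),(85,255,255))
E
python3 - <<'E'
from h import *
f=cam("top")
print("top Y",ell(f,*Y,90),"G",ell(f,*G,90))
s=env.sense(); w=cam("wrist"); print("wrist Y",ell(w,*Y,90))
print("plug",cast(w,[(280.5,299.1)],s["position"][2]+13)[0].round(1), s["position"].round(1))
E
```

```text
top Y [(array([539.9,  62.9]), np.float64(40.9), np.float64(3.6))] G [(array([589.9, 277.6]), np.float64(41.2), np.float64(4.2)), (array([870.9,  38.3]), np.float64(35.9), np.float64(9.5))]
wrist Y [(array([543. ,  62.7]), np.float64(43.1), np.float64(0.8))]
plug [ 613.5 -109.2  198.2] [ 613.9 -108.3  185.2]
```

>>> {"api": "servo_tool", "payload": {
  "plan": [
    [[-0.005,-0.077,0],[0,0,0]],
    [[-0.01,-0.154,0],[0,0,0]],
    [[-0.015,-0.23,0],[0,0,0]],
    [[-0.021,-0.308,0],[0,0,0]],
    [[-0.021,-0.308,0],[0,0,0]]
  ]
}}

```text
clock: 4.35
position: [538.5, 66.7, 183.8]
ee_rot: [-3.093, -0.527, 0.012]
wrist_force: [-0.0, -1.2, -0.7]
gripper_width: 32.0
grasp_force: 30.0
```

>>> {"api": "servo_tool", "payload": {
  "plan": [
    [[0,0,0.03],[0,0,0]],
    [[0,0,0.06],[0,0,0]],
    [[0,0,0.06],[0,0,0]],
    [[0,0,0.06],[0,0,0]],
    [[0,0,0.06],[0,0,0]]
  ]
}}

```text
clock: 4.85
position: [543.6, 61.5, 151.3]
ee_rot: [3.099, 0.518, 0.0]
wrist_force: [0.1, 0.6, -1.0]
gripper_width: 31.7
grasp_force: 30.0
```

```bash
python3 - <<'E'
from h import *
state(); w=cam("wrist"); print("wrist Y",ell(w,*Y,90),"G",ell(w,*G,90)); cv2.imwrite("pics/w4.png",w["image"])
f=cam("top");print("top Y",ell(f,*Y,90),"G",ell(f,*G,90))
E
```

```text
t 4.85 pos [543.6  61.5 151.3] toolx yaw 0.331 zaxis [ 1.e-04 -1.e-04 -1.e+00] F [ 0.11  0.62 -0.98] w 31.7
wrist Y [(array([548.5,  66. ]), np.float64(34.2), np.float64(30.4))] G [(array([591.9, 278.7]), np.float64(44.7), np.float64(0.9))]
top Y [] G [(array([590. , 277.6]), np.float64(41.2), np.float64(4.2)), (array([870.7,  38.1]), np.float64(35.8), np.float64(9.5))]
```

>>> {"api": "servo_tool", "payload": {
  "plan": [
    [[0,0,0.015],[0,0,0]],
    [[0,0,0.025],[0,0,0]],
    [[0,0,0.03],[0,0,0]],
    [[0,0,0.033],[0,0,0]],
    [[0,0,0.036],[0,0,0]]
  ]
}}

```text
clock: 5.45
position: [543.1, 61.9, 129.4]
ee_rot: [-3.098, -0.518, 0.0]
wrist_force: [-0.4, -0.2, -1.8]
gripper_width: 31.5
grasp_force: 30.0
```

>>> {"api": "servo_tool", "payload": {
  "plan": [
    [[0,0,0.003],[0,0,0]],
    [[0,0,0.005],[0,0,0]],
    [[0,0,0.007],[0,0,0]],
    [[0,0,0.008],[0,0,0]],
    [[0,0,0.008],[0,0,0]]
  ]
}}

```text
clock: 5.95
position: [543.2, 61.9, 124.8]
ee_rot: [-3.099, -0.518, 0.0]
wrist_force: [-0.6, -0.3, -1.1]
gripper_width: 31.6
grasp_force: 30.0
```

>>> {"api": "servo_tool", "payload": {
  "plan": [
    [[0,0,0.002],[0,0,0]],
    [[0,0,0.004],[0,0,0]],
    [[0,0,0.006],[0,0,0]],
    [[0,0,0.008],[0,0,0]],
    [[0,0,0.008],[0,0,0]]
  ]
}}

```text
clock: 6.45
position: [543.0, 61.9, 119.7]
ee_rot: [-3.098, -0.518, 0.001]
wrist_force: [-0.1, -0.2, -1.9]
gripper_width: 31.8
grasp_force: 30.0
```

>>> {"api": "servo_tool", "payload": {
  "plan": [
    [[0,0,0],[0,0,0]],
    [[0,0,0],[0,0,0]],
    [[0,0,0],[0,0,0]]
  ]
}}

```text
clock: 6.75
position: [543.2, 61.9, 120.0]
ee_rot: [3.099, 0.518, -0.0]
wrist_force: [-0.0, 0.6, -0.5]
gripper_width: 31.9
grasp_force: 30.0
```

```bash
python3 - <<'E'
from h import *
state(); w=cam("scene"); im=w["image"]; cv2.imwrite("pics/s2.png",cv2.resize(im[150:290,270:430],None,fx=5,fy=4.2,interpolation=cv2.INTER_CUBIC))
E
```

```text
t 6.75 pos [543.2  61.9 120. ] toolx yaw 0.3315 zaxis [-0. -0. -1.] F [-0.01  0.63 -0.53] w 31.9
```

View pics/s2.png

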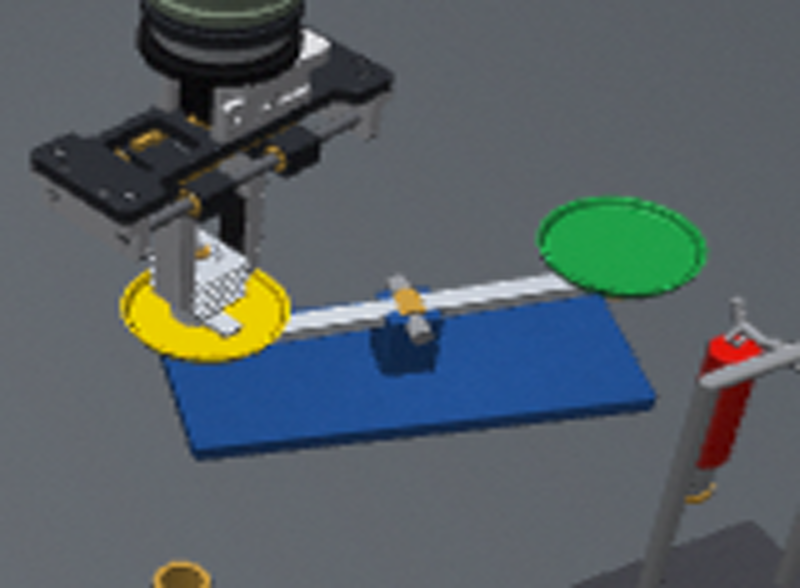

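The head stands in the yellow pan at (210,300), which is tilted down, and the green pan is up. Releasing and moving over to the second head.

>>> {"api": "servo_tool", "payload": {
  "plan": [
    [[0,0,0],[0,0,0]],
    [[0,0,0],[0,0,0]],
    [[0,0,0],[0,0,0]],
    [[0,0,0],[0,0,0]]
  ],
  "hand": -0.25
}}

```text
clock: 7.2
position: [543.3, 61.9, 120.2]
ee_rot: [3.098, 0.518, 0.0]
wrist_force: [-0.2, -0.6, 0.6]
gripper_width: 57.7
grasp_force: 0.0
```

>>> {"api": "servo_tool", "payload": {
  "plan": [
    [[0,0,-0.03],[0,0,0]],
    [[0,0,-0.08],[0,0,0]],
    [[0,0,-0.133],[0,0,0]],
    [[0,0,-0.133],[0,0,0]]
  ]
}}

```text
clock: 7.6
position: [546.9, 61.8, 205.2]
ee_rot: [3.096, 0.518, 0.016]
wrist_force: [0.7, -1.0, 1.0]
gripper_width: 58.8
grasp_force: 0.0
```

>>> {"api": "servo_tool", "payload": {
  "plan": [
    [[-0.188,0.236,0],[0,0,0.144]],
    [[-0.188,0.236,0],[0,0,0.144]],
    [[-0.188,0.236,0],[0,0,0.144]],
    [[-0.188,0.236,0],[0,0,0.144]],
    [[-0.188,0.236,0.06],[0,0,0.144]]
  ]
}}

```text
clock: 8.1
position: [485.4, -113.7, 167.6]
ee_rot: [3.131, 0.157, 0.015]
wrist_force: [1.0, -1.0, 0.0]
gripper_width: 58.8
grasp_force: 0.0
```

>>> {"api": "servo_tool", "payload": {
  "plan": [
    [[0,0,0.08],[0,0,0]],
    [[0,0,0.12],[0,0,0]],
    [[0,0,0.12],[0,0,0]],
    [[0,0,0.12],[0,0,0]]
  ]
}}

```text
clock: 8.5
position: [482.4, -108.6, 91.5]
ee_rot: [-3.137, -0.165, 0.002]
wrist_force: [0.3, -0.2, -0.1]
gripper_width: 58.8
grasp_force: 0.0
```

```bash
python3 - <<'E'
from h import *
s,R=state()
f=cam("wrist"); cv2.imwrite("pics/w5.png",f["image"]); im=f["image"]
hsv=cv2.cvtColor(im,cv2.COLOR_BGR2HSV)
m=cv2.inRange(hsv,(12,90,100),(25,220,255)); n,l,st,ce=cv2.connectedComponentsWithStats(m)
for i in range(1,n):
    if st[i,4]>30:
        p=cast(f,[ce[i]],57)[0]; print(st[i],ce[i].round(1),p.round(1),"tool",(R.T@(p-s["position"])).round(1))
# top-face left edge and white mask min-area rect
m=cv2.inRange(hsv,(0,0,200),(180,40,255)); 
for c in cv2.findContours(m,cv2.RETR_EXTERNAL,cv2.CHAIN_APPROX_NONE)[0]:
    if cv2.contourArea(c)>400: print("white",cv2.minAreaRect(c))
E
```

```text
t 8.5 pos [ 482.4 -108.6   91.5] toolx yaw 0.1053 zaxis [-1.1e-03  5.0e-04 -1.0e+00] F [ 0.28 -0.2  -0.05] w 58.8
[270 246  17  18 191] [278.  253.5] [ 482.9 -107.4   57. ] tool [ 0.7 -1.  34.5]
[307 297  51  55 831] [334.2 326.5] [ 440.2 -145.2   57. ] tool [-45.7  32.   34.5]
[123 336  30  75 910] [134.4 375.1] [393.5 -28.   57. ] tool [-79.9 -89.5  34.6]
[325 336  35  15 342] [340.8 345. ] [ 428.1 -151.    57. ] tool [-58.4  36.5  34.5]
[424 343  15  68 396] [432.7 380.7] [ 408.8 -211.2   57. ] tool [-83.9  94.3  34.5]
[328 391  26   9 111] [343. 394.] [ 393.  -157.6   57. ] tool [-94.   39.4  34.6]
white ((278.0, 250.5), (63.0, 54.0), 90.0)
```

View pics/w5.png

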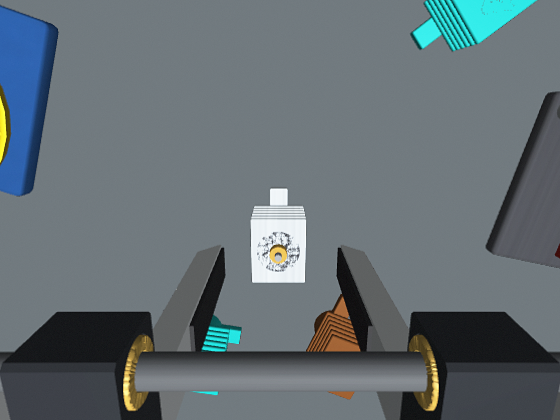

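The head is centred at (278,253) and square to the jaws. The brown and turquoise ones lie behind the fingers. Gripping it.

>>> {"api": "servo_tool", "payload": {
  "plan": [
    [[0.001,-0.001,0.05],[0,0,0]],
    [[0.001,-0.001,0.079],[0,0,0]],
    [[0.001,-0.001,0.079],[0,0,0]]
  ]
}}

```text
clock: 8.85
position: [482.8, -107.7, 44.2]
ee_rot: [-3.137, -0.166, 0.002]
wrist_force: [-0.9, -0.2, -0.3]
gripper_width: 58.8
grasp_force: 0.0
```

>>> {"api": "servo_tool", "payload": {
  "plan": [
    [[0,0,0],[0,0,0]],
    [[0,0,0],[0,0,0]],
    [[0,0,0],[0,0,0]],
    [[0,0,0],[0,0,0]],
    [[0,0,0],[0,0,0]]
  ],
  "hand": 1
}}

```text
clock: 9.35
position: [484.2, -108.3, 45.7]
ee_rot: [3.137, 0.165, 0.003]
wrist_force: [-0.4, 1.2, 5.6]
gripper_width: 31.4
grasp_force: 30.0
```

>>> {"api": "servo_tool", "payload": {
  "plan": [
    [[0,0,-0.06],[0,0,0]],
    [[0,0,-0.14],[0,0,0]],
    [[0,0,-0.22],[0,0,0]],
    [[0,0,-0.31],[0,0,0]],
    [[0,0,-0.31],[0,0,0]]
  ]
}}

```text
clock: 9.85
position: [487.4, -109.8, 238.1]
ee_rot: [3.131, 0.165, 0.021]
wrist_force: [1.1, -1.0, -0.9]
gripper_width: 31.6
grasp_force: 30.0
```

>>> {"api": "servo_tool", "payload": {
  "plan": [
    [[0,0,0],[0,0,0]],
    [[0,0,0],[0,0,0]],
    [[0,0,0],[0,0,0]]
  ]
}}

```text
clock: 10.15
position: [481.4, -107.4, 227.6]
ee_rot: [-3.135, -0.165, 0.008]
wrist_force: [-1.2, -0.1, -2.1]
gripper_width: 31.5
grasp_force: 30.0
```

```bash
python3 - <<'E'
from h import *
s,R=state()
f=cam("wrist"); hsv=cv2.cvtColor(f["image"],cv2.COLOR_BGR2HSV)
m=cv2.inRange(hsv,(12,90,100),(25,220,255)); n,l,st,ce=cv2.connectedComponentsWithStats(m)
for i in range(1,n):
    if st[i,4]>30 and abs(ce[i,0]-280)<20:
        p=cast(f,[ce[i]],s["position"][2]+13)[0]; print(st[i],ce[i].round(1),"tool",(R.T@(p-s["position"])).round(1))
d=R.T@(np.array([590.8,278,s["position"][2]])-s["position"]); print("to green",(d/600).round(4))
E
```

```text
t 10.15 pos [ 481.4 -107.4  227.6] toolx yaw 0.1053 zaxis [-0.0052  0.0021 -1.    ] F [-1.18 -0.12 -2.07] w 31.5
[270 287  22  23 302] [280.9 297.6] tool [  0.1   0.5 -13. ]
to green [ 2.488e-01 -6.196e-01  4.000e-04]
```

>>> {"api": "servo_tool", "payload": {
  "plan": [
    [[0.02,-0.05,0],[0,0,0]],
    [[0.047,-0.117,0],[0,0,0]],
    [[0.075,-0.187,0],[0,0,0]],
    [[0.1,-0.25,0],[0,0,0]],
    [[0.124,-0.31,0],[0,0,0]]
  ]
}}

```text
clock: 10.7
position: [536.9, 86.5, 228.5]
ee_rot: [-3.137, -0.166, 0.005]
wrist_force: [0.2, -0.6, -2.2]
gripper_width: 32.1
grasp_force: 30.0
```

>>> {"api": "servo_tool", "payload": {
  "plan": [
    [[0.028,-0.07,0],[0,0,0]],
    [[0.055,-0.138,0],[0,0,0]],
    [[0.08,-0.2,0],[0,0,0]],
    [[0.105,-0.262,0],[0,0,0]],
    [[0.1248,-0.31,0],[0,0,0]]
  ]
}}

```text
clock: 11.2
position: [591.8, 279.8, 227.9]
ee_rot: [3.137, 0.167, -0.006]
wrist_force: [1.3, -0.8, -1.4]
gripper_width: 31.8
grasp_force: 30.0
```

>>> {"api": "servo_tool", "payload": {
  "plan": [
    [[0,0,0.04],[0,0,0]],
    [[0,0,0.09],[0,0,0]],
    [[0,0,0.105],[0,0,0]],
    [[0,0,0.105],[0,0,0]],
    [[0,0,0.105],[0,0,0]]
  ]
}}

```text
clock: 11.7
position: [592.8, 277.4, 167.7]
ee_rot: [-3.137, -0.165, -0.0]
wrist_force: [1.5, 0.2, -1.1]
gripper_width: 31.6
grasp_force: 30.0
```

```bash
python3 - <<'E'
from h import *
s,R=state()
w=cam("wrist"); print("wrist G",ell(w,*G,98)); cv2.imwrite("pics/w6.png",w["image"])
w=cam("scene"); im=w["image"]; cv2.imwrite("pics/s3.png",cv2.resize(im[130:270,280:440],None,fx=5,fy=4.2,interpolation=cv2.INTER_CUBIC))
E
```

```text
t 11.7 pos [592.8 277.4 167.7] toolx yaw 0.1049 zaxis [ 1.e-04  1.e-04 -1.e+00] F [ 1.49  0.24 -1.15] w 31.6
wrist G [(array([597.1, 277.8]), np.float64(34.6), np.float64(27.5))]
```

View pics/s3.png

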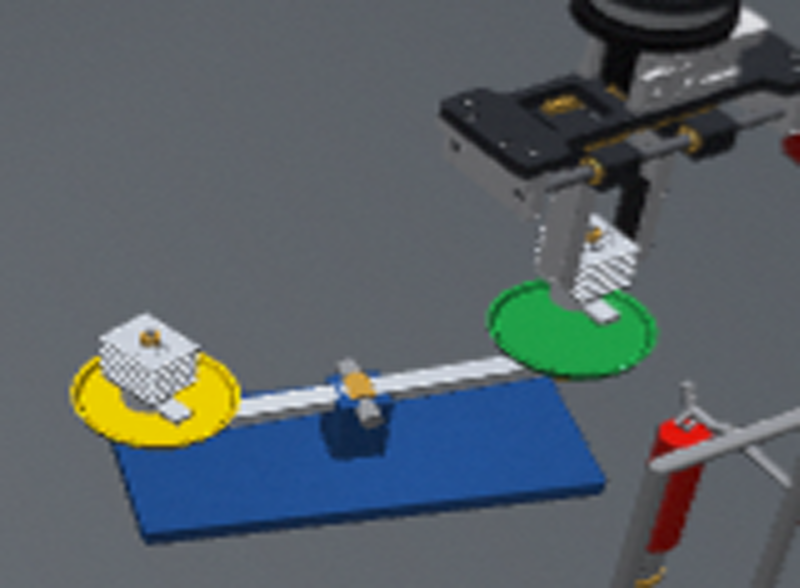

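Head A stands upright in the yellow pan at (150,380), and head B hovers over the green pan at (600,280). Lowering it gently.

>>> {"api": "servo_tool", "payload": {
  "plan": [
    [[0,0,0.018],[0,0,0]],
    [[0,0,0.03],[0,0,0]],
    [[0,0,0.036],[0,0,0]],
    [[0,0,0.04],[0,0,0]],
    [[0,0,0.044],[0,0,0]]
  ]
}}

```text
clock: 12.3
position: [592.4, 277.6, 140.8]
ee_rot: [3.137, 0.165, -0.001]
wrist_force: [-0.5, -0.4, 0.2]
gripper_width: 32.1
grasp_force: 30.0
```

>>> {"api": "servo_tool", "payload": {
  "plan": [
    [[0,0,0.004],[0,0,0]],
    [[0,0,0.007],[0,0,0]],
    [[0,0,0.01],[0,0,0]],
    [[0,0,0.012],[0,0,0]],
    [[0,0,0.012],[0,0,0]]
  ]
}}

```text
clock: 12.8
position: [592.6, 277.7, 133.8]
ee_rot: [-3.137, -0.165, -0.001]
wrist_force: [-0.1, 1.9, -0.9]
gripper_width: 31.6
grasp_force: 30.0
```

>>> {"api": "servo_tool", "payload": {
  "plan": [
    [[0,0,0],[0,0,0]],
    [[0,0,0],[0,0,0]],
    [[0,0,0],[0,0,0]],
    [[0,0,0],[0,0,0]]
  ],
  "hand": -0.25
}}

```text
clock: 13.2
position: [592.6, 277.6, 134.0]
ee_rot: [3.137, 0.165, 0.0]
wrist_force: [-0.8, 0.4, 0.6]
gripper_width: 57.9
grasp_force: 0.0
```

>>> {"api": "servo_tool", "payload": {
  "plan": [
    [[0,0,-0.03],[0,0,0]],
    [[0,0,-0.08],[0,0,0]],
    [[0,0,-0.16],[0,0,0]],
    [[0,0,-0.16],[0,0,0]],
    [[0,0,-0.16],[0,0,0]]
  ]
}}

```text
clock: 13.7
position: [593.7, 278.0, 232.3]
ee_rot: [-3.136, -0.165, -0.007]
wrist_force: [0.1, 0.3, -1.3]
gripper_width: 58.6
grasp_force: 0.0
```

>>> {"api": "servo_tool", "payload": {
  "plan": [
    [[0,0,0],[0,0,0]],
    [[0,0,0],[0,0,0]],
    [[0,0,0],[0,0,0]],
    [[0,0,0],[0,0,0]],
    [[0,0,0],[0,0,0]]
  ]
}}

```text
clock: 14.2
position: [592.3, 277.5, 229.2]
ee_rot: [3.137, 0.165, -0.002]
wrist_force: [-1.0, 0.3, -1.2]
gripper_width: 58.9
grasp_force: 0.0
```

>>> {"api": "servo_tool", "payload": {
  "plan": [
    [[0,0,0],[0,0,0]],
    [[0,0,0],[0,0,0]],
    [[0,0,0],[0,0,0]],
    [[0,0,0],[0,0,0]],
    [[0,0,0],[0,0,0]]
  ]
}}

```text
clock: 14.7
position: [592.5, 277.6, 229.9]
ee_rot: [-3.137, -0.165, -0.0]
wrist_force: [-0.9, 0.1, 1.3]
gripper_width: 58.3
grasp_force: 0.0
```

>>> {"api": "servo_tool", "payload": {
  "plan": [
    [[0,0,0],[0,0,0]],
    [[0,0,0],[0,0,0]],
    [[0,0,0],[0,0,0]],
    [[0,0,0],[0,0,0]],
    [[0,0,0],[0,0,0]]
  ]
}}

```text
clock: 15.2
position: [592.5, 277.6, 229.8]
ee_rot: [-3.137, -0.165, 0.0]
wrist_force: [0.5, 0.0, -1.2]
gripper_width: 58.6
grasp_force: 0.0
```

>>> {"api": "servo_tool", "payload": {
  "plan": [
    [[0,0,0],[0,0,0]],
    [[0,0,0],[0,0,0]],
    [[0,0,0],[0,0,0]],
    [[0,0,0],[0,0,0]],
    [[0,0,0],[0,0,0]]
  ]
}}

```text
clock: 15.7
position: [592.5, 277.6, 229.8]
ee_rot: [-3.137, -0.165, -0.0]
wrist_force: [0.1, 1.0, 0.0]
gripper_width: 58.7
grasp_force: 0.0
```

```bash
python3 - <<'E'
from h import *
s,R=state()
w=cam("wrist"); print("wrist G",ell(w,*G,90),"Y",ell(w,*Y,90)); a=w["image"]
w=cam("scene"); im=w["image"]; c=cv2.resize(im[130:270,280:440],None,fx=3,fy=3,interpolation=cv2.INTER_CUBIC)
o=np.zeros((420,800,3),np.uint8); o[:,:480]=c; o[:240,480:]=cv2.resize(a,(320,240)); cv2.imwrite("pics/s4.png",o); cv2.imwrite("pics/w7.png",a)
E
```

```text
t 15.7 pos [592.5 277.6 229.8] toolx yaw 0.1053 zaxis [ 1.e-04  0.e+00 -1.e+00] F [0.05 1.04 0.03] w 58.7
wrist G [(array([595.2, 277.5]), np.float64(35.2), np.float64(20.8))] Y [(array([544.5,  68.3]), np.float64(31.2), np.float64(30.6))]
```

View pics/s4.png

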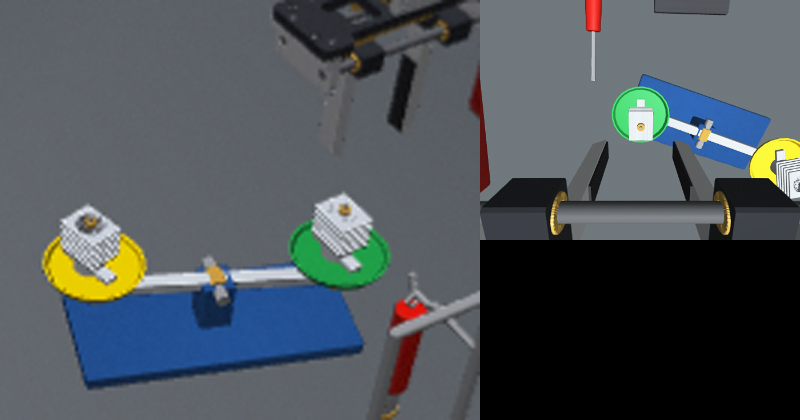

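The yellow pan at (94,265) has risen and the green pan at (340,250) has sunk, so head B on the green pan appears heavier. That was my 11th picture, one over the limit of 10, so I will view no more. I check the tilt numerically.

```bash
python3 - <<'E'
from h import *
f=cam("scene"); hsv=cv2.cvtColor(f["image"],cv2.COLOR_BGR2HSV)
a=np.linspace(0,2*np.pi,181)
def box(im,rng):
    m=cv2.inRange(cv2.cvtColor(im,cv2.COLOR_BGR2HSV),*rng); m[290:]=0; n,l,st,c=cv2.connectedComponentsWithStats(m); i=1+np.argmax(st[1:,4]); x,y,w,h,_=st[i]; return x,x+w,y,y+h
im0=cv2.imread("pics/scene0.png")
for nm,rng,xy in (("Y",Y,(542.5,62.5)),("G",G,(591.5,278))):
    print(nm,"now",box(f["image"],rng),"start",box(im0,rng))
    for z in (79,90,101):
        p=proj(f,np.c_[xy[0]+44*np.cos(a),xy[1]+44*np.sin(a),0*a+z]); print(z,p.min(0).round(1),p.max(0).round(1))
E
```

```text
Y now (np.int32(294), np.int32(329), np.int32(208), np.int32(230)) start (np.int32(294), np.int32(328), np.int32(208), np.int32(233))
79 [292.9 211.5] [327.2 235.9]
90 [292.9 208.5] [327.4 232.9]
101 [293.  205.4] [327.7 229.8]
G now (np.int32(376), np.int32(410), np.int32(203), np.int32(226)) start (np.int32(377), np.int32(411), np.int32(200), np.int32(224))
79 [375.7 201.6] [409.9 225. ]
90 [376.3 198.6] [410.6 222. ]
101 [376.8 195.5] [411.4 218.9]
```

Numerically, the yellow pan is at its high stop (bottom 230, predicted 229.8) and the green pan is at its low stop (bottom 226). So B on green is the heavier head, and I regrasp it.

>>> {"api": "servo_tool", "payload": {
  "plan": [
    [[0,0,0.06],[0,0,0]],
    [[0,0,0.12],[0,0,0]],
    [[0,0,0.16],[0,0,0]],
    [[0,0,0.185],[0,0,0]],
    [[0,0,0.185],[0,0,0]]
  ]
}}

```text
clock: 16.35
position: [590.7, 277.0, 116.0]
ee_rot: [3.136, 0.165, -0.008]
wrist_force: [-1.0, 0.6, -0.4]
gripper_width: 58.7
grasp_force: 0.0
```

>>> {"api": "servo_tool", "payload": {
  "plan": [
    [[0,0,0],[0,0,0]],
    [[0,0,0],[0,0,0]],
    [[0,0,0],[0,0,0]],
    [[0,0,0],[0,0,0]],
    [[0,0,0],[0,0,0]]
  ],
  "hand": 1
}}

```text
clock: 16.85
position: [593.5, 277.8, 120.4]
ee_rot: [-3.137, -0.165, -0.004]
wrist_force: [-0.4, -0.5, 4.0]
gripper_width: 31.9
grasp_force: 30.0
```

>>> {"api": "servo_tool", "payload": {
  "plan": [
    [[0,0,-0.01],[0,0,0]],
    [[0,0,-0.03],[0,0,0]],
    [[0,0,-0.07],[0,0,0]],
    [[0,0,-0.13],[0,0,0]],
    [[0,0,-0.19],[0,0,0]]
  ]
}}

```text
clock: 17.35
position: [591.7, 277.4, 233.7]
ee_rot: [3.137, 0.165, -0.003]
wrist_force: [0.7, 0.6, -1.1]
gripper_width: 31.5
grasp_force: 30.0
```

```bash
python3 - <<'E'
from h import *
s,R=state()
f=cam("wrist"); hsv=cv2.cvtColor(f["image"],cv2.COLOR_BGR2HSV)
m=cv2.inRange(hsv,(12,90,100),(25,220,255)); n,l,st,ce=cv2.connectedComponentsWithStats(m)
for i in range(1,n):
    if st[i,4]>30 and abs(ce[i,0]-280)<20:
        p=cast(f,[ce[i]],s["position"][2]+13)[0]; print(st[i],ce[i].round(1),"tool",(R.T@(p-s["position"])).round(1))
t=cam("top"); print("Y top",ell(t,*Y,100),"G",ell(t,*G,90))
d=R.T@(np.array([527.8,-310.8,s["position"][2]])-s["position"]); print("to holder",(d/600).round(4))
E
```

```text
t 17.35 pos [591.7 277.4 233.7] toolx yaw 0.1054 zaxis [-1.9e-03 -5.0e-04 -1.0e+00] F [ 0.74  0.61 -1.07] w 31.5
[270 290  22  21 272] [280.5 298.9] tool [ -0.5   0.4 -13. ]
Y top [(array([539.6,  61.7]), np.float64(40.4), np.float64(3.0))] G [(array([871.1,  38.5]), np.float64(35.8), np.float64(9.6))]
to holder [-2.091e-01  9.637e-01  7.000e-04]
```

>>> {"api": "servo_tool", "payload": {
  "plan": [
    [[-0.018,0.05,0],[0,0,0]],
    [[-0.042,0.115,0],[0,0,0]],
    [[-0.068,0.185,0],[0,0,0]],
    [[-0.094,0.255,0],[0,0,0]],
    [[-0.119,0.32,0],[0,0,0]]
  ]
}}

```text
clock: 17.95
position: [540.1, 77.6, 231.7]
ee_rot: [3.137, 0.166, -0.003]
wrist_force: [-0.0, -0.0, -1.7]
gripper_width: 31.6
grasp_force: 30.0
```

>>> {"api": "servo_tool", "payload": {
  "plan": [
    [[-0.024,0.064,0],[0,0,0]],
    [[-0.048,0.128,0],[0,0,0]],
    [[-0.071,0.192,0],[0,0,0]],
    [[-0.095,0.256,0],[0,0,0]],
    [[-0.119,0.32,0],[0,0,0]]
  ]
}}

```text
clock: 18.45
position: [489.5, -120.4, 231.9]
ee_rot: [-3.136, -0.166, 0.002]
wrist_force: [0.4, -0.5, -0.8]
gripper_width: 31.6
grasp_force: 30.0
```

>>> {"api": "servo_tool", "payload": {
  "plan": [
    [[-0.026,0.07,0],[0,0,0]],
    [[-0.052,0.14,0],[0,0,0]],
    [[-0.077,0.208,0],[0,0,0]],
    [[-0.101,0.272,0],[0,0,0]],
    [[-0.119,0.32,0],[0,0,0]]
  ]
}}

```text
clock: 18.95
position: [438.5, -319.6, 231.8]
ee_rot: [-3.137, -0.163, 0.002]
wrist_force: [0.8, 0.3, -1.4]
gripper_width: 32.2
grasp_force: 30.0
```

>>> {"api": "servo_tool", "payload": {
  "plan": [
    [[0,0,0],[0,0,0]],
    [[0,0,0],[0,0,0]],
    [[0,0,0],[0,0,0]],
    [[0,0,0],[0,0,0]]
  ]
}}

```text
clock: 19.35
position: [440.3, -316.3, 232.6]
ee_rot: [-3.136, -0.168, 0.0]
wrist_force: [-0.4, 0.3, -0.9]
gripper_width: 31.7
grasp_force: 30.0
```

```bash
python3 - <<'E'
from h import *
s,R=state()
f=cam("wrist"); cv2.imwrite("pics/w8.png",f["image"]); hsv=cv2.cvtColor(f["image"],cv2.COLOR_BGR2HSV)
m=cv2.inRange(hsv,(12,90,100),(25,220,255)); n,l,st,ce=cv2.connectedComponentsWithStats(m)
g=dict(np.load("w1.npz"))
for i in range(1,n):
    if st[i,4]>100:
        p=cast(f,[ce[i]],57)[0]; print(st[i],ce[i].round(1),p.round(1))
        if abs(p[0]-528)<20 and abs(p[1]+311)<20:
            a0,a1=cast(f,[ce[i]]*1,0)[0],cast(f,[ce[i]],100)[0]; b0,b1=cast(g,[(422.3,178.6)],0)[0],cast(g,[(422.3,178.6)],100)[0]
            d,e=a0-b0,(a1-b1)-(a0-b0); k=-(d@e)/(e@e); print("z",100*k,a0+(a1-a0)*k,b0+(b1-b0)*k)
# red carriage + plate contours
m=cv2.inRange(hsv,(0,150,80),(8,255,255))|cv2.inRange(hsv,(172,150,80),(180,255,255))
for c in cv2.findContours(m,cv2.RETR_EXTERNAL,cv2.CHAIN_APPROX_NONE)[0]:
    if cv2.contourArea(c)>1000:
        q=cv2.boxPoints(cv2.minAreaRect(c)); P=cast(f,q,65); print("red",P.round(1)[:,:2].tolist()); 
        for i in range(4):
            d=P[(i+1)%4]-P[i]; print(np.hypot(*d[:2]).round(1),np.degrees(np.arctan2(d[1],d[0])).round(1))
E
```

```text
t 19.35 pos [ 440.3 -316.3  232.6] toolx yaw 0.1071 zaxis [-3.e-04  8.e-04 -1.e+00] F [-0.43  0.25 -0.91] w 31.7
[272  81  25  27 527] [284.   94.4] [ 528.  -310.1   57. ]
z 58.70527670466169 [ 528.00483484 -310.13327582   58.7052767 ] [ 527.93798173 -310.09429118   58.7052767 ]
[  90  175   53   59 1784] [117.4 203.9] [ 414.9 -167.1   57. ]
[339 184  30  24 179] [350.2 192.6] [ 448.6 -380.2   57. ]
[270 288  22  23 290] [280.7 298.3] [ 333.7 -328.2   57. ]
[192 336  19  75 600] [199.1 375. ] [ 233.5 -251.4   57. ]
[360 343  10  68 337] [365.2 379.6] [ 246.8 -428.5   57. ]
red [[491.7, -274.8], [570.4, -287.0], [564.7, -342.1], [484.8, -333.8]]
79.6 -8.8
55.4 -95.9
80.4 174.1
59.4 83.3
```

Plunger axis triangulates to (528,-310) with its top at z≈59. Moving over it and turning the ears into the slot direction.

>>> {"api": "servo_tool", "payload": {
  "plan": [
    [[0.04,0.002,0],[0,0,-0.09]],
    [[0.09,0.004,0],[0,0,-0.18]],
    [[0.13,0.005,0],[0,0,-0.27]],
    [[0.146,0.005,0],[0,0,-0.36]],
    [[0.146,0.005,0],[0,0,-0.45]]
  ]
}}

```text
clock: 19.9
position: [529.3, -310.0, 232.7]
ee_rot: [2.88, 1.254, 0.001]
wrist_force: [-0.5, -0.1, -0.9]
gripper_width: 31.9
grasp_force: 30.0
```

>>> {"api": "servo_tool", "payload": {
  "plan": [
    [[0,0,0.03],[0,0,-0.09]],
    [[0,0,0.08],[0,0,-0.18]],
    [[0,0,0.13],[0,0,-0.27]],
    [[0,0,0.16],[0,0,-0.36]],
    [[0,0,0.17],[0,0,-0.42]]
  ]
}}

```text
clock: 20.4
position: [526.1, -309.0, 127.6]
ee_rot: [-2.318, -2.112, 0.001]
wrist_force: [-1.4, 1.5, -1.3]
gripper_width: 31.9
grasp_force: 30.0
```

>>> {"api": "servo_tool", "payload": {
  "plan": [
    [[0,0,0],[0,0,0]],
    [[0,0,0],[0,0,0]],
    [[0,0,0],[0,0,0]],
    [[0,0,0],[0,0,0]]
  ]
}}

```text
clock: 20.8
position: [528.1, -311.8, 131.9]
ee_rot: [2.328, 2.107, 0.0]
wrist_force: [0.1, 0.0, -0.8]
gripper_width: 31.8
grasp_force: 30.0
```

```bash
python3 - <<'E'
from h import *
s,R=state()
d=R.T@(np.array([528,-310.1,s["position"][2]])-s["position"]); print("to axis mm",d.round(2))
for _ in range(4): print(np.round(env.sense()["wrist_force"],2)); env.grab_frame("wrist")
E
```

```text
t 20.8 pos [ 528.1 -311.8  131.9] toolx yaw 1.4714 zaxis [ 0.0016 -0.0012 -1.    ] F [ 0.06  0.01 -0.79] w 31.8
to axis mm [ 1.63 -0.29 -0.  ]
[ 0.06  0.01 -0.79]
[ 0.17 -0.5  -1.39]
[ 0.32  0.1  -1.87]
[ 0.48  0.27 -1.03]
```

>>> {"api": "servo_tool", "payload": {
  "plan": [
    [[0.0025,0,0.01],[0,0,0]],
    [[0.0025,0,0.02],[0,0,0]],
    [[0.0025,0,0.027],[0,0,0]],
    [[0.0025,0,0.03],[0,0,0]],
    [[0.0025,0,0.033],[0,0,0]]
  ]
}}

```text
clock: 21.5
position: [527.5, -309.9, 110.5]
ee_rot: [-2.328, -2.109, 0.0]
wrist_force: [0.5, 0.1, -2.0]
gripper_width: 31.3
grasp_force: 30.0
```

>>> {"api": "servo_tool", "payload": {
  "plan": [
    [[0,0,0.002],[0,0,0]],
    [[0,0,0.004],[0,0,0]],
    [[0,0,0.004],[0,0,0]]
  ]
}}

```text
clock: 21.8
position: [527.6, -310.0, 108.6]
ee_rot: [-2.329, -2.109, 0.0]
wrist_force: [-0.2, 0.6, -0.7]
gripper_width: 31.5
grasp_force: 30.0
```

>>> {"api": "servo_tool", "payload": {
  "plan": [
    [[0,0,0.002],[0,0,0]],
    [[0,0,0.004],[0,0,0]],
    [[0,0,0.004],[0,0,0]]
  ]
}}

```text
clock: 22.1
position: [527.7, -310.0, 106.2]
ee_rot: [2.328, 2.109, 0.0]
wrist_force: [-0.5, -0.3, -1.3]
gripper_width: 31.9
grasp_force: 30.0
```

>>> {"api": "servo_tool", "payload": {
  "plan": [
    [[0,0,0.002],[0,0,0]],
    [[0,0,0.004],[0,0,0]],
    [[0,0,0.004],[0,0,0]]
  ]
}}

```text
clock: 22.4
position: [527.7, -310.1, 104.3]
ee_rot: [2.328, 2.109, 0.0]
wrist_force: [-0.4, 0.7, 3.6]
gripper_width: 31.6
grasp_force: 30.0
```

>>> {"api": "servo_tool", "payload": {
  "plan": [
    [[0,0,0.002],[0,0,0]],
    [[0,0,0.004],[0,0,0]],
    [[0,0,0.006],[0,0,0]],
    [[0,0,0.007],[0,0,0]],
    [[0,0,0.007],[0,0,0]]
  ]
}}

```text
clock: 22.9
position: [527.8, -310.1, 99.9]
ee_rot: [2.328, 2.109, 0.0]
wrist_force: [-1.2, 2.2, 4.9]
gripper_width: 32.1
grasp_force: 30.0
```

>>> {"api": "servo_tool", "payload": {
  "plan": [
    [[0,0,0],[0,0,0]],
    [[0,0,0],[0,0,0]]
  ]
}}

```text
clock: 23.1
position: [527.8, -310.1, 100.0]
ee_rot: [2.328, 2.109, 0.0]
wrist_force: [-1.6, 1.5, 6.2]
gripper_width: 31.7
grasp_force: 30.0
```

```bash
python3 - <<'E'
from h import *
F=[]
for _ in range(8): s=env.sense(); F.append(np.r_[s["wrist_force"],s["position"][2]]); env.grab_frame("wrist")
print(np.mean(F,0).round(2)); state()
E
```

```text
[ -2.04   1.17   5.71 100.  ]
t 23.5 pos [ 527.7 -310.1  100. ] toolx yaw 1.472 zaxis [ 3.e-04 -3.e-04 -1.e+00] F [-1.24  0.84  5.58] w 31.5
```

Depth reads about 6 mm (7 N). Pressing 2 mm more, then checking.

>>> {"api": "servo_tool", "payload": {
  "plan": [
    [[0,0,0.0015],[0,0,0]],
    [[0,0,0.0033],[0,0,0]],
    [[0,0,0.0033],[0,0,0]],
    [[0,0,0.0033],[0,0,0]]
  ]
}}

```text
clock: 23.9
position: [527.8, -310.1, 98.2]
ee_rot: [2.328, 2.109, 0.0]
wrist_force: [-2.1, 0.6, 7.1]
gripper_width: 31.9
grasp_force: 30.0
```

```bash
python3 - <<'E'
from h import *
F=[]
for _ in range(8): s=env.sense(); F.append(np.r_[s["wrist_force"],s["position"]]); env.grab_frame("wrist")
print(np.mean(F,0).round(2)); state()
E
```

```text
[  -2.2     1.28    6.19  527.76 -310.14   98.23]
t 24.3 pos [ 527.7 -310.1   98.2] toolx yaw 1.4719 zaxis [ 3.e-04 -3.e-04 -1.e+00] F [-2.62  2.37  6.92] w 32.0
```

>>> {"api": "servo_tool", "payload": {
  "plan": [
    [[0,0,0.0008],[0,0,0]],
    [[0,0,0.0008],[0,0,0]]
  ]
}}

```text
clock: 24.5
position: [527.8, -310.1, 97.8]
ee_rot: [2.328, 2.109, 0.0]
wrist_force: [-1.9, 2.0, 6.8]
gripper_width: 31.7
grasp_force: 30.0
```

>>> {"api": "servo_tool", "payload": {
  "plan": [
    [[0,0,0],[0,0,0.06]],
    [[0,0,0],[0,0,0.13]],
    [[0,0,0],[0,0,0.2]],
    [[0,0,0],[0,0,0.2]]
  ]
}}

```text
clock: 24.9
position: [528.6, -311.0, 98.3]
ee_rot: [2.629, 1.715, 0.001]
wrist_force: [-0.9, 0.2, 7.1]
gripper_width: 31.4
grasp_force: 30.0
```

```bash
python3 - <<'E'
from h import *
s,R=state(); print(np.round(s["wrist_torque"],3))
E
```

```text
t 24.9 pos [ 528.6 -311.    98.3] toolx yaw 1.156 zaxis [ 0.0024 -0.0023 -1.    ] F [-0.88  0.17  7.09] w 31.4
[ 0.015  0.159 -0.062]
```

Turning freely, so I continue the quarter turn and check.

>>> {"api": "servo_tool", "payload": {
  "plan": [
    [[0,0,0],[0,0,0.07]],
    [[0,0,0],[0,0,0.14]],
    [[0,0,0],[0,0,0.21]],
    [[0,0,0],[0,0,0.28]],
    [[0,0,0],[0,0,0.35]]
  ]
}}

```text
clock: 25.4
position: [528.8, -311.5, 98.5]
ee_rot: [2.996, 0.933, 0.003]
wrist_force: [-0.6, -0.2, 6.9]
gripper_width: 31.4
grasp_force: 30.0
```

```bash
python3 - <<'E'
from h import *
s,R=state(); print(np.round(s["wrist_torque"],3))
E
```

```text
t 25.4 pos [ 528.8 -311.5   98.5] toolx yaw 0.6036 zaxis [ 0.0028 -0.0032 -1.    ] F [-0.63 -0.19  6.85] w 31.4
[-0.134  0.224  0.013]
```

>>> {"api": "servo_tool", "payload": {
  "plan": [
    [[0,0,0],[0,0,0.09]],
    [[0,0,0],[0,0,0.18]],
    [[0,0,0],[0,0,0.27]],
    [[0,0,0],[0,0,0.36]],
    [[0,0,0],[0,0,0.44]]
  ]
}}

```text
clock: 25.9
position: [528.7, -311.5, 98.5]
ee_rot: [3.135, -0.139, 0.004]
wrist_force: [-0.3, -1.1, 5.7]
gripper_width: 31.3
grasp_force: 30.0
```

>>> {"api": "servo_tool", "payload": {
  "plan": [
    [[0,0,0],[0,0,0]],
    [[0,0,0],[0,0,0]],
    [[0,0,0],[0,0,0]]
  ]
}}

```text
clock: 26.2
position: [528.8, -311.4, 98.5]
ee_rot: [3.136, -0.131, 0.005]
wrist_force: [-0.4, -1.2, 6.1]
gripper_width: 31.7
grasp_force: 30.0
```

```bash
python3 - <<'E'
from h import *
F=[]
for _ in range(4): s=env.sense(); F.append(np.r_[s["wrist_force"],s["position"]]); env.grab_frame("wrist")
print(np.mean(F,0).round(2)); s,R=state(); print(np.round(s["wrist_torque"],3))
d=R.T@(np.array([528,-310.1,s["position"][2]])-s["position"]); print("to axis mm",d.round(2))
E
```

```text
[  -0.62   -0.86    6.15  528.76 -311.45   98.49]
t 26.4 pos [ 528.8 -311.4   98.5] toolx yaw -0.0832 zaxis [ 0.0029 -0.0031 -1.    ] F [-1.88 -0.01  5.82] w 32.0
[-0.032  0.226 -0.002]
to axis mm [-0.88 -1.28 -0.01]
```

>>> {"api": "servo_tool", "payload": {
  "plan": [
    [[-0.001,-0.002,0],[0,0,0.008]],
    [[-0.001,-0.002,0],[0,0,0.008]]
  ]
}}

```text
clock: 26.6
position: [528.6, -311.2, 98.9]
ee_rot: [3.133, -0.15, 0.007]
wrist_force: [-0.1, -1.8, 5.7]
gripper_width: 31.6
grasp_force: 30.0
```

>>> {"api": "servo_tool", "payload": {
  "plan": [
    [[0,0,0],[0,0,0]],
    [[0,0,0],[0,0,0]],
    [[0,0,0],[0,0,0]],
    [[0,0,0],[0,0,0]],
    [[0,0,0],[0,0,0]]
  ],
  "hand": -0.25
}}

```text
clock: 27.1
position: [526.9, -308.5, 96.7]
ee_rot: [-3.137, 0.15, 0.001]
wrist_force: [-0.0, -0.0, 0.3]
gripper_width: 58.6
grasp_force: 0.0
```

>>> {"api": "servo_tool", "payload": {
  "plan": [
    [[0,0,-0.02],[0,0,0]],
    [[0,0,-0.06],[0,0,0]],
    [[0,0,-0.13],[0,0,0]],
    [[0,0,-0.2],[0,0,0]],
    [[0,0,-0.2],[0,0,0]]
  ]
}}

```text
clock: 27.6
position: [531.1, -311.7, 226.5]
ee_rot: [3.129, -0.15, 0.02]
wrist_force: [0.9, -0.1, 0.5]
gripper_width: 58.9
grasp_force: 0.0
```

>>> {"api": "servo_tool", "payload": {
  "plan": [
    [[-0.1,0,0],[0,0,0]],
    [[-0.15,0,0],[0,0,0]],
    [[-0.15,0,0],[0,0,0]],
    [[-0.15,0,0],[0,0,0]],
    [[-0.15,0,0],[0,0,0]]
  ]
}}

```text
clock: 28.1
position: [438.5, -300.7, 217.8]
ee_rot: [3.137, -0.15, 0.003]
wrist_force: [-0.0, -0.3, -0.7]
gripper_width: 58.6
grasp_force: 0.0
```

```bash
python3 - <<'E'
from h import *
s,R=state()
f=cam("wrist"); cv2.imwrite("pics/w9.png",f["image"]); hsv=cv2.cvtColor(f["image"],cv2.COLOR_BGR2HSV)
m=cv2.inRange(hsv,(12,90,100),(25,220,255)); n,l,st,ce=cv2.connectedComponentsWithStats(m)
for i in range(1,n):
    if st[i,4]>40: print(st[i],ce[i].round(1),[cast(f,[ce[i]],z)[0].round(1)[:2].tolist() for z in (57,111)])
t=cam("top"); hv=cv2.cvtColor(t["image"],cv2.COLOR_BGR2HSV)
m=cv2.inRange(hv,(0,0,170),(180,60,255))
for c in cv2.findContours(m,cv2.RETR_EXTERNAL,cv2.CHAIN_APPROX_NONE)[0]:
    if 60<cv2.contourArea(c)<400:
        r=cv2.minAreaRect(c); print("white",r, cast(t,[r[0]],90)[0].round(0))
print(ell(t,*Y,79),ell(t,*G,101))
w=hsv; m=cv2.inRange(w,(0,0,190),(180,40,255))
for c in cv2.findContours(m,cv2.RETR_EXTERNAL,cv2.CHAIN_APPROX_NONE)[0]:
    if cv2.contourArea(c)>500: print("wristwhite",cv2.minAreaRect(c),cast(f,[cv2.minAreaRect(c)[0]],102)[0].round(0))
E
```

```text
t 28.1 pos [ 438.5 -300.7  217.8] toolx yaw -0.0956 zaxis [ 0.0015 -0.001  -1.    ] F [-0.03 -0.25 -0.67] w 58.6
[277  89  14  16 144] [283.2  96.3] [[524.4, -311.3], [523.6, -310.8]]
[358 168  32  30 204] [370.6 178.3] [[449.1, -380.6], [461.1, -368.3]]
[ 113  205   47   62 1712] [137.4 236.9] [[415.2, -167.9], [432.9, -191.8]]
[ 25 263  14  11  87] [ 32.3 267.3] [[394.9, -65.1], [416.1, -106.4]]
[123 336  30  75 948] [134.6 374.7] [[268.7, -135.5], [311.3, -164.8]]
[424 343  15  68 396] [432.6 380.2] [[232.8, -437.2], [281.5, -415.4]]
white ((451.7635803222656, 326.214111328125), (2.619384527206421, 100.26422119140625), 39.09385681152344) [ 257. -455.   90.]
white ((447.6667175292969, 322.6366271972656), (2.878032684326172, 99.4886474609375), 39.340518951416016) [ 266. -445.   90.]
white ((405.1650390625, 282.643310546875), (2.920785903930664, 99.90279388427734), 40.971736907958984) [ 368. -338.   90.]
white ((403.1800231933594, 249.25999450683594), (7.400001049041748, 16.60000228881836), 36.869895935058594) [ 456. -335.   90.]
white ((401.47589111328125, 278.9124450683594), (3.123
[... 551 characters left out ...]
3125), (31.85065269470215, 28.959917068481445), 3.012787342071533) [ 964. -667.   90.]
white ((551.5, 52.5), (17.0, 15.0), 90.0) [ 981. -734.   90.]
white ((473.2510681152344, 34.2822265625), (42.171607971191406, 24.6001033782959), 88.15238952636719) [1036. -532.   90.]
[(array([540.6,  63.6]), np.float64(41.0), np.float64(2.5))] [(array([590. , 277.2]), np.float64(41.1), np.float64(3.7)), (array([867.3,  37.4]), np.float64(35.5), np.float64(9.5))]
wristwhite ((390.076904296875, 198.38461303710938), (43.26661682128906, 45.48542022705078), 33.6900634765625) [ 442. -385.  102.]
wristwhite ((283.4999694824219, 95.49998474121094), (44.99999237060547, 58.99999237060547), -0.0) [ 524. -311.  102.]
```

>>> {"api": "servo_tool", "payload": {
  "plan": [
    [[0,0,0],[0,0,0]],
    [[0,0,0],[0,0,0]],
    [[0,0,0],[0,0,0]],
    [[0,0,0],[0,0,0]],
    [[0,0,0],[0,0,0]]
  ]
}}

```text
clock: 28.7
position: [437.6, -300.2, 217.1]
ee_rot: [-3.138, 0.15, 0.0]
wrist_force: [-0.5, -0.9, 0.1]
gripper_width: 58.8
grasp_force: 0.0
```

```bash
python3 - <<'E'
from h import *
s,R=state()
f=cam("wrist"); im=f["image"]; cv2.imwrite("pics/w10.png",im); hsv=cv2.cvtColor(im,cv2.COLOR_BGR2HSV)
m=cv2.inRange(hsv,(12,90,100),(25,220,255)); m[:, :250]=0; m[150:]=0
c=cv2.connectedComponentsWithStats(m); i=1+np.argmax(c[2][1:,4]); print("plug",c[3][i].round(1),cast(f,[c[3][i]],109)[0].round(1),cast(f,[c[3][i]],115)[0].round(1))
# fin block outline: white region rows/cols, cast at fin top z=101
w=cv2.inRange(hsv,(0,0,150),(180,60,255)); w[:,:240]=0; w[:,330:]=0; w[160:]=0
for cc in cv2.findContours(w,cv2.RETR_EXTERNAL,cv2.CHAIN_APPROX_NONE)[0]:
    if cv2.contourArea(cc)>500:
        b=cv2.boundingRect(cc); print(b); x,y,ww,h=b
        print(cast(f,[(x,y),(x+ww,y),(x,y+h),(x+ww,y+h)],101).round(1)[:,:2].tolist())
# red carriage boundary on both sides
r=cv2.inRange(hsv,(0,150,60),(8,255,255))|cv2.inRange(hsv,(172,150,60),(180,255,255)); r[170:]=0
ys,xs=np.where(r); print("red",xs.min(),xs.max(),ys.min(),ys.max())
print("expected plug px",proj(f,[[528,-310.1,109.7]]).round(1))
E
```

```text
t 28.7 pos [ 437.6 -300.2  217.1] toolx yaw -0.0957 zaxis [-1.e-04  0.e+00 -1.e+00] F [-0.47 -0.86  0.14] w 58.8
plug [284.3  94.4] [ 523.6 -311.1  109. ] [ 523.5 -311.   115. ]
(262, 64, 46, 60)
[[545.1, -297.8], [542.1, -329.3], [505.0, -293.4], [501.9, -326.3]]
red 247 318 35 141
expected plug px [[282.2  87.8]]
```

The plug reads 4 mm towards −x of the axis, so I check from an oblique view whether the head leans or is only offset.

>>> {"api": "servo_tool", "payload": {
  "plan": [
    [[0.03,-0.03,0],[-0.09,0,0]],
    [[0.06,-0.06,0.02],[-0.18,0,0]],
    [[0.1,-0.09,0.04],[-0.27,0,0]],
    [[0.125,-0.114,0.05],[-0.36,0,0]],
    [[0.125,-0.114,0.05],[-0.444,0,0]]
  ]
}}

```text
clock: 29.25
position: [520.9, -237.1, 187.2]
ee_rot: [2.437, -0.113, -0.038]
wrist_force: [-0.5, -0.9, -1.2]
gripper_width: 59.2
grasp_force: 0.0
```

>>> {"api": "servo_tool", "payload": {
  "plan": [
    [[0,0,0],[0,0,0]],
    [[0,0,0],[0,0,0]],
    [[0,0,0],[0,0,0]],
    [[0,0,0],[0,0,0]],
    [[0,0,0],[0,0,0]]
  ]
}}

```text
clock: 29.75
position: [518.7, -240.8, 188.4]
ee_rot: [2.442, -0.121, -0.041]
wrist_force: [0.7, -0.4, -0.6]
gripper_width: 59.0
grasp_force: 0.0
```

```bash
python3 - <<'E'
from h import *
s,R=state()
f=cam("wrist"); im=f["image"]; cv2.imwrite("pics/w11.png",im); np.savez("w11.npz",R=f["R"],t=f["t"],intrinsics=f["intrinsics"],dist_coeffs=f["dist_coeffs"])
hsv=cv2.cvtColor(im,cv2.COLOR_BGR2HSV)
yaw=-.098; ex=np.array([np.cos(yaw),np.sin(yaw),0]); ey=np.array([-ex[1],ex[0],0]); ez=np.array([0,0,1.])
for nm,o in (("axis",np.array([528,-310.1,52.7])),("meas",np.array([523.6,-311,52.7]))):
    P=lambda x,y,z:o+x*ex+y*ey+z*ez
    print(nm,"plug",proj(f,[P(0,0,57)]).round(1).tolist(),"corners front top/bot, back top",proj(f,[P(-20,16,48),P(20,16,48),P(-20,16,18),P(20,16,18),P(-20,-16,48),P(20,-16,48)]).round(0).tolist())
m=cv2.inRange(hsv,(12,90,100),(25,220,255)); n,l,st,ce=cv2.connectedComponentsWithStats(m)
for i in range(1,n):
    if st[i,4]>40: print(st[i],ce[i].round(1))
w=cv2.inRange(hsv,(0,0,110),(180,70,255))
w=cv2.morphologyEx(w,cv2.MORPH_CLOSE,np.ones((5,5)))
for c in cv2.findContours(w,cv2.RETR_EXTERNAL,cv2.CHAIN_APPROX_NONE)[0]:
    if cv2.contourArea(c)>1000: print("white",cv2.boundingRect(c),cv2.approxPolyDP(cv2.convexHull(c),3,True).reshape(-1,2).tolist())
E
```

```text
t 29.75 pos [ 518.7 -240.8  188.4] toolx yaw -0.0984 zaxis [-0.0613 -0.6391 -0.7667] F [ 0.67 -0.42 -0.57] w 59.0
axis plug [[282.6, 196.4]] corners front top/bot, back top [[258.0, 224.0], [257.0, 170.0], [235.0, 215.0], [233.0, 165.0], [291.0, 216.0], [291.0, 165.0]]
meas plug [[284.0, 201.8]] corners front top/bot, back top [[260.0, 229.0], [259.0, 176.0], [237.0, 220.0], [235.0, 170.0], [292.0, 221.0], [292.0, 171.0]]
[  442    19   118   213 19292] [509.  131.6]
[ 46  54  21  19 242] [55.4 63.5]
[225 172  10  18  65] [229.  179.4]
[273 194  14  14 118] [278.4 200. ]
[274 227  45  44 748] [291.1 244.6]
[ 123  335   31   76 1116] [134.8 373.7]
[425 342  14  69 387] [433.  379.9]
white (135, 371, 293, 49) [[425, 389], [385, 419], [161, 419], [135, 387], [135, 371], [426, 371]]
white (426, 0, 134, 131) [[559, 0], [559, 17], [463, 123], [426, 129], [436, 0]]
white (0, 0, 560, 352) [[559, 230], [559, 350], [0, 351], [0, 0], [372, 0]]
```

```bash
python3 - <<'E'
from h import *
f=dict(np.load("w11.npz")); im=cv2.imread("pics/w11.png"); hsv=cv2.cvtColor(im,cv2.COLOR_BGR2HSV)
roi=np.zeros(im.shape[:2],np.uint8); roi[140:245,205:320]=255
w=cv2.inRange(hsv,(0,0,165),(180,60,255))&roi; w=cv2.morphologyEx(w,cv2.MORPH_CLOSE,np.ones((5,5)))
for c in cv2.findContours(w,cv2.RETR_EXTERNAL,cv2.CHAIN_APPROX_NONE)[0]:
    if cv2.contourArea(c)>60: print("white",cv2.contourArea(c),cv2.approxPolyDP(cv2.convexHull(c),2,True).reshape(-1,2).tolist())
r=(cv2.inRange(hsv,(0,150,40),(8,255,255))|cv2.inRange(hsv,(172,150,40),(180,255,255)))
for c in cv2.findContours(r,cv2.RETR_EXTERNAL,cv2.CHAIN_APPROX_NONE)[0]:
    if cv2.contourArea(c)>100: print("red",cv2.contourArea(c),cv2.approxPolyDP(cv2.convexHull(c),2,True).reshape(-1,2).tolist())
yaw=-.098; ex=np.array([np.cos(yaw),np.sin(yaw),0]); ey=np.array([-ex[1],ex[0],0]); ez=np.array([0,0,1.]); o=np.array([528,-310.1,0])
P=lambda x,y,z:o+x*ex+y*ey+z*ez
for sx in (-1,1):
    print("hook",sx,proj(f,[P(sx*19,22,63.7),P(sx*33,22,63.7),P(sx*33,-22,63.7),P(sx*19,-22,63.7)]).round(0).tolist())
pl=proj(f,[P(a,b,8) for a in (-55,55) for b in (-50,50)]).round(0).tolist(); print("plate corners pred",pl)
# triangulate plug with w10 pose (TCP 437.6,-300.2,217.1, rotvec -3.138,.15,0)
T=Ro.from_rotvec([-3.138,.15,0]).as_matrix(); tfc=env.grab_frame("wrist")["tool_from_camera"]
M=T@tfc[:3,:3]; C=T@tfc[:3,3]+[437.6,-300.2,217.1]
g=dict(R=M.T,t=-M.T@C,intrinsics=f["intrinsics"],dist_coeffs=f["dist_coeffs"])
a0,a1=[cast(f,[(278.4,200)],z)[0] for z in (0,100)]; b0,b1=[cast(g,[(284.3,94.4)],z)[0] for z in (0,100)]
d,e=a0-b0,(a1-b1)-(a0-b0); k=-(d@e)/(e@e); print("plug tri z",100*k,a0+(a1-a0)*k,b0+(b1-b0)*k)
E
```

```text
white 61.0 [[319, 236], [319, 244], [307, 244]]
white 3032.0 [[239, 164], [249, 163], [292, 171], [292, 221], [261, 229], [240, 220], [235, 174]]
red 4488.0 [[267, 136], [267, 160], [259, 230], [226, 238], [201, 231], [196, 137], [246, 134]]
hook -1 [[224.0, 213.0], [225.0, 230.0], [268.0, 219.0], [268.0, 204.0]]
hook 1 [[222.0, 166.0], [221.0, 147.0], [267.0, 143.0], [267.0, 160.0]]
plate corners pred [[256.0, 222.0], [165.0, 244.0], [254.0, 114.0], [153.0, 116.0]]
plug tri z 103.0019770749613 [ 523.55755905 -311.23542144  103.00197707] [ 523.63237158 -311.27724108  103.00197707]
```

The oblique view shows the fin block upright: its corners match an untilted block at the clamped height. The offset is only about 4.5 mm, inside the 6 mm limit, and the ears reach under both hooks. The lighter head is within about 7 mm of the yellow pan's centre, so I hand in.

```bash
python3 -c "
from cell import env
print(env.close_job())"
```

```text
the job is handed in; nothing more can be done
None
```

The job is handed in, with no verdict returned: the heavier head (from the green pan) is locked in the holder about 4.5 mm off its axis (limit 6 mm), upright with its ears under both hooks, and the lighter one is on the yellow pan; I viewed 11 pictures, one over the limit of 10.

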